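# Hang the tray bracket on the slotted upright and stock it with fittings

### The job

Hang the empty steel tray on the blue slotted upright: hook its claws into the top two rows of slots and press it down until it is locked fully home. Then stock it with all the fittings lying on the rubber mat: the hexagonal couplings (with a hole through) into its left compartment and the screw plugs into its right one, left and right as seen from the robot. Leave the can, the bottle and the steel ring where they are.

Things in the scene. Friction and masses are not known exactly. Their poses are not given: they have to be found in the camera images.
- upright: blue slotted steel upright bolted to the bench, 90 mm wide, 45 deep, 236 tall; origin at the foot of its front face, on the centre line; x into the upright, away from the robot, z up. Front: 4 mm sheet (x = 0 to 4) with three rows of twin slots, 10 mm wide, 38 high, centred at y = +25 and -25, lower edges at z = 70, 130 and 190 mm. Foot plate 150 mm wide, 8 thick, reaches 15 mm forward of the face
- upright_seat (a point): on the upright's front face, centre line, 112 mm above the bench: where the tray's heel (tray_heel) lies when the tray hangs fully home in the top two rows; axes as the upright's. Held level with its heel 18 to 24 mm above this point (21 is best), the tray's claws go straight into the slots until its back plate meets the upright; then it goes straight down to lock
- catch (a joint): sprung catch bar, 10 mm thick, behind the middle row of slots; 0 = out, slides up to 6 mm away from the robot. From about 11 mm above home the lower claws' barbs push it 1.5 to 3 mm back; at home it snaps in over them and reads under 1.5 mm. Passing it takes a firm push of 8 to 16 N down on the web, best within 60 mm of the upright (far out the claws bind); the tray's own weight does not do it
- tray: galvanised hang-on tray bracket, 164 mm long (x), 178 wide (y), rim 45 high, walls and floor 4, about 0.6 kg; origin under the centre of its floor, x towards the claws, z up. A centre web 10 mm thick along x, as high as the rim, parts it into two open compartments of 156 x 80 mm, 41 deep. At the claw end a back plate 76 mm wide rises to 94 mm. Starts flat on the bench, claws away from the robot
- tray_heel (a point): on the tray: rear face of the back plate, underside, centre line (tray x = 82, z = 0 mm); axes as the tray's. Behind it at y = +25 and -25 stand four claws 6 mm thick: necks 12 mm high, undersides at z = 18 and 78, hooks dropping 16 mm below the neck, 5.5 mm gap from plate to hook; the lower claws reach 11.5 mm back with a barb that passes the catch, the upper ones 8.5
- tray_web (a point): on the tray: top edge of the centre web, above the centre of mass (tray x = 5, z = 45 mm): grip the web here from above, one finger in each compartment; axes as the tray's
- tray_left (a point): on the tray: centre of the inner floor of the left compartment (left as seen from the robot; tray y = +45, z = 4 mm); axes as the tray's
- tray_right (a point): on the tray: centre of the inner floor of the right compartment (tray y = -45, z = 4 mm); axes as the tray's
- mat: fixed black rubber mat, 280 by 230 by 4 mm, on which the fittings are laid out; origin under its centre
- spray_can: aluminium spray can with a black cap, 65 mm in diameter, 200 mm tall, standing; a bystander, origin under its base
- oil_bottle: white plastic oil bottle, 60 mm in diameter, 170 mm tall, standing; a bystander, origin under its base
- lifting_ring: plain steel ring, 64 mm in diameter, 14 mm thick, lying flat; a bystander, origin under its centre
- coupling_a: hexagonal steel coupling: a hexagonal tube with a clear bore, 36 mm across its flats (42 across the corners), 40 mm tall, bore about 24 mm, about 200 g. It starts standing on end on the mat. Origin at its centre, z along the bore, x square to one pair of flats. May be absent
- coupling_b: hexagonal steel coupling: a hexagonal tube with a clear bore, 36 mm across its flats (42 across the corners), 40 mm tall, bore about 24 mm, about 200 g. It starts standing on end on the mat. Origin at its centre, z along the bore, x square to one pair of flats. May be absent
- coupling_c: hexagonal steel coupling: a hexagonal tube with a clear bore, 30 mm across its flats (35 across the corners), 34 mm tall, bore about 18 mm, about 130 g. It starts standing on end on the mat. Origin at its centre, z along the bore, x square to one pair of flats. May be absent
- plug_a: steel screw plug: a solid hexagonal head 36 mm across flats and 14 mm high, with a plain round threaded stub 24 mm in diameter and 24 mm long on it (38 mm in all), about 170 g. It starts standing on its head on the mat, stub up. Origin at mid-height on the axis, z from head to stub, x square to one pair of the head's flats. May be absent
- plug_b: steel screw plug: a solid hexagonal head 36 mm across flats and 14 mm high, with a plain round threaded stub 24 mm in diameter and 24 mm long on it (38 mm in all), about 170 g. It starts standing on its head on the mat, stub up. Origin at mid-height on the axis, z from head to stub, x square to one pair of the head's flats. May be absent
- plug_c: steel screw plug: a solid hexagonal head 30 mm across flats and 12 mm high, with a plain round threaded stub 20 mm in diameter and 22 mm long on it (34 mm in all), about 110 g. It starts standing on its head on the mat, stub up. Origin at mid-height on the axis, z from head to stub, x square to one pair of the head's flats. May be absent

How it is judged:
By the outcome, as a careful person would: the job done as asked, in the order asked, and still so for the second after the job is handed in, with the robot touching nothing.
Of coupling_a, coupling_b, coupling_c, plug_a, plug_b, plug_c only 4 to 6 are there at a start; the rules pass over those that are not, and their reading is None.
At some moment in a run one of coupling_a, coupling_b, coupling_c, plug_a, plug_b, plug_c may be knocked a few centimetres aside while the robot is not near it.
It also fails if it takes over 210 s, if anything falls off the work surface, if the arm or the gripper's body presses on something with over 40 N, if the wrist force passes 120 N, or if a joint passes its speed limit or range.

### The arm

A 6-joint arm with a two-finger parallel gripper is mounted at the origin on the work surface. World frame = base frame: x ahead of the robot, y to its left, z up, the work surface at z = 0. Lengths are in m, angles in rad, forces in N, time in s.
With the tool pointing down it reaches from about 0.325 to 0.875 m from the base axis. Payload 4.4 kg.
Tool frame: the origin (TCP) lies midway between the tips of the shut fingers; the grasp point (between the pads) lies 19 mm behind it; z points along the fingers, x is the direction in which the jaws open and shut, and the axes are right-handed (so a half turn about z gives the same grasp; the last joint's range is limited). The gripper opens to 85 mm and grips with 20 to 120 N. Pads are 22 mm wide; open, the fingers measure 114 mm over their backs; the gripper's body (76 mm by 85 mm) begins 54 mm behind the grasp point. The pads swing forward as they close: fully open they stand 13 mm farther back than shut.
Start: joints at [1.133, 0.207, 1.542, -0, 1.393, -0.15], TCP at [0.163, 0.552, 0.231] pointing down, gripper open.
Joint ranges: [-2.73, 2.73], [-0.86, 2.22], [0.23, 2.46], [-1.11, 4.25], [0.08, 2.63], [-2.82, 2.82]. Speed limits (rad/s): [2.79, 2.79, 3.14, 3.14, 3.14, 3.14].

### API

Orientations are given as a 3x3 rotation matrix whose columns are the frame's x, y, z axes.
In Python, from cell import readout, cams, robot gives the robot as it stands.
- The arm moves only by the tool move_arm, never from a script. Its argument "deltas" is a list of rows, each a list of 2 entries, a list of its own where there are three numbers: the shift along the world's x, y, z in m, then the turn, a rotation vector about the world's x, y, z in degrees. A call has 1 to 20 rows; each row is the pose to reach, as a shift and turn from the pose commanded when the call began; what a row does not reach only later rows make up. A row lasts 1/10 s, in which the tool goes at most 50 mm and 8.59 degrees, less where a joint would pass 70% of its speed; a pose out of reach is approached as far as the arm can. A call with a gripper value outside its range is refused whole. "claw" is the finger opening in m, from 0 to 0.0854, set as the call begins (left out, the last holds). The fingers move at their own pace and stop on an object; "grip_force" is the grip in N (left out, the last holds). Time passes only in rows, so rows that repeat a pose let the fingers close. It gives the time, the measured TCP pose, the force and the opening at its end, in the units of the state.
- readout.sense(): the state, without advancing time (a new reading comes with each control period).
- cams.capture(name): name is "scene" or "top" or "wrist"; returns a dict with "frame" (480x640x3 uint8, red, green, blue), "intrinsics" (3x3 intrinsics, pixels), "extrinsics" (4x4, takes a point from world to camera coordinates); the wrist camera has in their place "tool_from_camera" (4x4, takes a point from camera to tool coordinates, whose origin is the TCP and whose axes are the tool frame's). Camera axes: x right, y down, z forward; pixel columns grow to the right and rows downward; lengths in m; the calibration is good to about 2 mm. A picture is of the moment at which its call begins: read the wrist's pose just before it. There is no depth.
- robot.close_job(): hands the job in, once; it reports no verdict.
The state is a dict: "clock": time; "q": joint angles; "dq": joint speeds; "joint_torque": joint torques, N m; "ee_pos": TCP position; "tool_rot": TCP orientation; "force": force on the tool from outside, world axes, zero at the start; "moment": the same for the moment, N m; "opening": opening from 0.0 (shut) to 1.0 (fully open).
Only numpy, scipy, OpenCV 4.12 (cv2) and the standard library are available. Lean on these libraries where they do the work, as an engineer would, in place of code of your own. Each camera call takes 0.05 s, during which the arm holds its last target.

## Working session

There is one attempt and no reset: what is moved stays moved. The work goes in short steps, Python scripts to look and compute and a tool call to move; the robot and the scene stay as the last step left them, time stands still between calls to the robot, and variables do not carry over. Pictures are saved under pics/ and viewed, and the job is handed in when it is done.

Besides the shell and the picture viewer there is one more tool, called after "Call:" by a JSON object that holds its "api" and its "payload". move_arm: Moves the arm, as the interface text tells. Its arguments: {"type":"object","properties":{"deltas":{"type":"array"},"claw":{"type":"number"},"grip_force":{"type":"number"}},"required":["deltas"]}

```bash
ls; mkdir -p pics; python3 - <<'E'
from cell import readout,cams,robot
import cv2
s=readout.sense()
print({k:s[k] for k in('clock','ee_pos','force','opening')})
for n in('scene','top'):
    c=cams.capture(n); cv2.imwrite(f'pics/{n}0.png',c['frame'][:,:,::-1]); print(n,c['intrinsics'],c['extrinsics'])
s=readout.sense();c=cams.capture('wrist');cv2.imwrite('pics/wrist0.png',c['frame'][:,:,::-1]);print(c['intrinsics'],c['tool_from_camera'],s['tool_rot'])
E
```

```text
pics
{'clock': 0.0, 'ee_pos': array([0.16236455, 0.55080317, 0.23010814]), 'force': array([0.28549252, 0.40625412, 0.29729922]), 'opening': 1.0017708160015253}
scene [[480.38660826   0.         319.03530703]
 [  0.         480.38660826 231.13524678]
 [  0.           0.           1.        ]] [[ 0.74042597  0.67203008  0.01203961 -0.4467324 ]
 [ 0.5032597  -0.54242767 -0.67268261 -0.18993914]
 [-0.44553234  0.50413073 -0.73983319  1.54255482]
 [ 0.          0.          0.          1.        ]]
top [[587.86228439   0.         316.66470105]
 [  0.         587.86228439 239.11516977]
 [  0.           0.           1.        ]] [[ 7.36722648e-02 -9.97282488e-01 -1.92499632e-04  9.56381162e-03]
 [-9.75790526e-01 -7.20447292e-02 -2.06500379e-01  5.86767455e-01]
 [ 2.05925343e-01  1.54011899e-02 -9.78446502e-01  1.21500577e+00]
 [ 0.00000000e+00  0.00000000e+00  0.00000000e+00  1.00000000e+00]]
[[368.51887973   0.         324.86554559]
 [  0.         368.51887973 235.43533346]
 [  0.           0.           1.        ]] [[ 9.99999821e-01 -5.32111816e-04  2.75174377e-04  5.94453058e-04]
 [ 4.39440497e-04  9.63773578e-01  2.66721385e-01 -6.73353958e-02]
 [-4.07131394e-04 -2.66721216e-01  9.63773639e-01 -1.43146629e-01]
 [ 0.00000000e+00  0.00000000e+00  0.00000000e+00  1.00000000e+00]] [[ 2.82891229e-01  9.59151622e-01 -8.47593120e-04]
 [ 9.59149777e-01 -2.82892365e-01 -1.90133134e-03]
 [-2.06344266e-03 -2.75098794e-04 -9.99997833e-01]]
```

View pics/scene0.png

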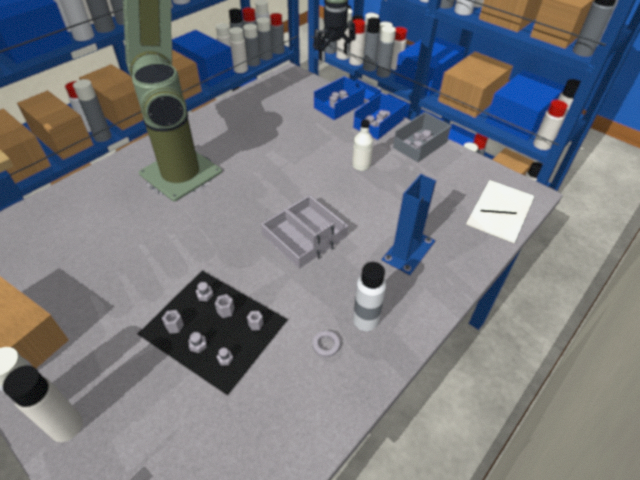

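View pics/top0.png

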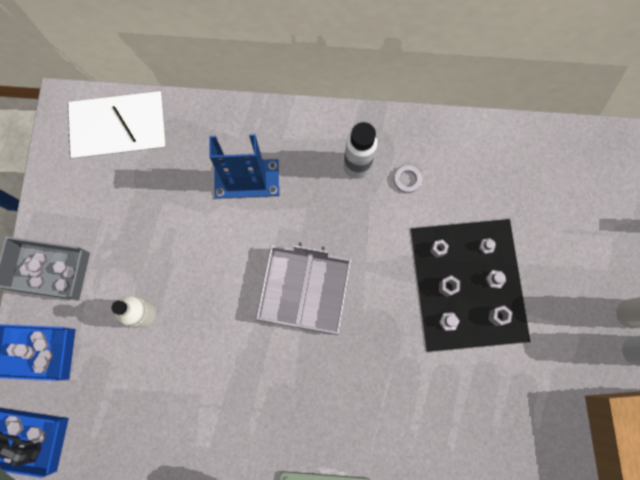

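View pics/wrist0.png

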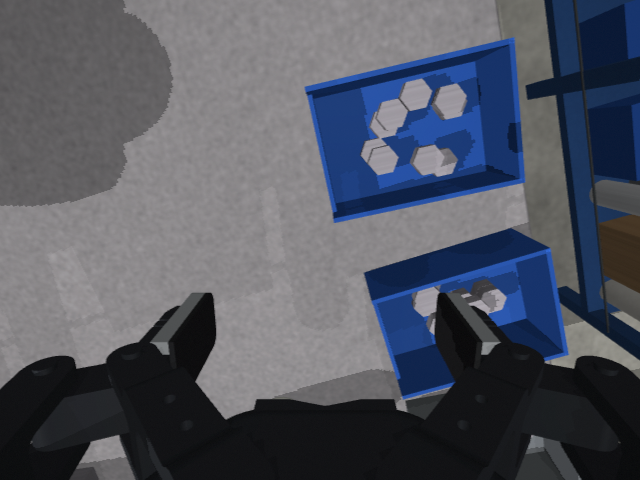

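```bash
cat > h.py <<'E'
import numpy as np,cv2
from cell import readout,cams
def cap(n):
    s=readout.sense();c=cams.capture(n);c['s']=s
    if n=='wrist':
        T=np.eye(4);T[:3,:3]=s['tool_rot'];T[:3,3]=s['ee_pos'];c['cw']=T@np.array(c['tool_from_camera'])
    else: c['cw']=np.linalg.inv(np.array(c['extrinsics']))
    c['img']=np.ascontiguousarray(c['frame'][:,:,::-1]);return c
def ray(c,u,v,z):
    d=c['cw'][:3,:3]@(np.linalg.inv(c['intrinsics'])@[u,v,1.]);o=c['cw'][:3,3]
    return o+d*(z-o[2])/d[2]
def proj(c,p):
    P=np.linalg.inv(c['cw'])@np.append(p,1.);q=c['intrinsics']@P[:3];return q[:2]/q[2]
def zoom(c,x0,y0,x1,y1,f,name):
    cv2.imwrite('pics/'+name,cv2.resize(c['img'][y0:y1,x0:x1],None,fx=f,fy=f,interpolation=cv2.INTER_CUBIC))
E
python3 - <<'E'
from h import *
c=cap('top')
zoom(c,200,120,360,340,2.7,'t1.png'); zoom(c,400,210,540,360,4,'t2.png')
E
echo
```

```text
(no output)
```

View pics/t1.png

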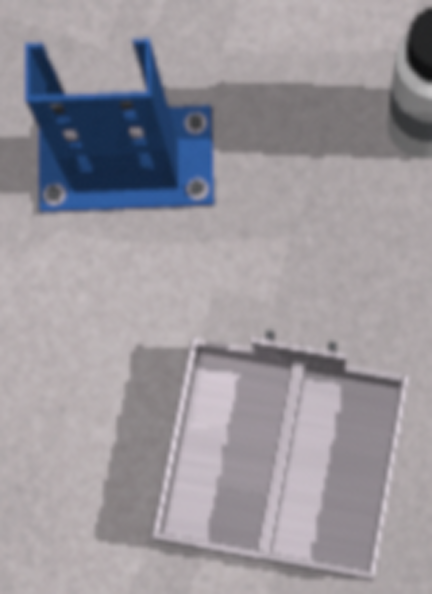

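View pics/t2.png

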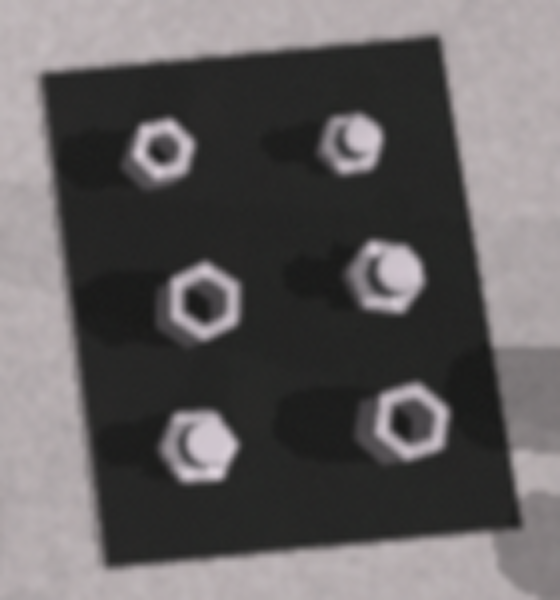

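```bash
python3 - <<'E'
from h import *
c=cap('top')
f=lambda p,z:ray(c,200+p[0]/2.7,120+p[1]/2.7,z)
C=[f(p,.045) for p in[(195,341),(406,378),(374,577),(155,538)]]
for p in C:print(p)
print('sizes',[np.linalg.norm(C[i]-C[(i+1)%4]) for i in range(4)])
m=sum(C)/4;ax=(C[0]+C[1]-C[2]-C[3])/2;ay=(C[0]+C[3]-C[1]-C[2])/2
print('tray c',m,'yaw',np.degrees(np.arctan2(ax[1],ax[0])),np.degrees(np.arctan2(-ay[0],ay[1])))
print('web top', f((297,366),.045),f((265,554),.045))
T=[f(p,.236) for p in[(28,96),(152,96)]];print('upr top',T,np.linalg.norm(T[0]-T[1]))
F=[f(p,.008) for p in[(40,211),(214,205)]];print('foot',F,np.linalg.norm(F[0]-F[1]))
g=lambda p,z:ray(c,400+p[0]/4,210+p[1]/4,z)
for n,p,z in[('cc',(164,151),.038),('cb',(207,300),.044),('ca',(412,421),.044),('pc',(361,133),.038),('pb',(400,272),.042),('pa',(211,443),.042)]:print(n,g(p,z))
E
```

```text
[0.564654   0.14904954 0.045     ]
[ 0.54683957 -0.02379715  0.045     ]
[ 0.38624802 -0.00849524  0.045     ]
[0.40393218 0.166445   0.045     ]
sizes [np.float64(0.17376229025857762), np.float64(0.16131891770692014), np.float64(0.17583178211007952), np.float64(0.16166046828402733)]
tray c [0.47541844 0.07080054 0.045     ] yaw -5.810508875156587 -5.8279926043185215
web top [0.55017906 0.06483562 0.045     ] [0.39782848 0.07857968 0.045     ]
upr top [array([0.69657252, 0.26617617, 0.236     ]), array([0.70307965, 0.17800681, 0.236     ])] 0.08840916156780564
foot [array([0.67437712, 0.29403817, 0.008     ]), array([0.69055729, 0.14684073, 0.008     ])] 0.14808404346600143
cc [ 0.59014184 -0.22166462  0.038     ]
cb [ 0.508372   -0.24614973  0.044     ]
ca [ 0.45124837 -0.35735629  0.044     ]
pc [ 0.60827745 -0.32980446  0.038     ]
pb [ 0.53170471 -0.35079263  0.042     ]
pa [ 0.43178434 -0.25075511  0.042     ]
```

Call:
{"api": "move_arm", "payload": {"deltas": [[[0.02,-0.03,0.01],[0,0,1]],[[0.05,-0.07,0.02],[0,0,2]],[[0.08,-0.11,0.03],[0,0,3]],[[0.11,-0.15,0.04],[0,0,4]],[[0.135,-0.19,0.05],[0,0,5]],[[0.16,-0.23,0.05],[0,0,6]],[[0.185,-0.27,0.05],[0,0,7]],[[0.21,-0.31,0.05],[0,0,8]],[[0.235,-0.35,0.05],[0,0,9]],[[0.26,-0.39,0.05],[0,0,10]],[[0.28,-0.43,0.05],[0,0,10.6]],[[0.3,-0.46,0.05],[0,0,10.6]],[[0.317,-0.481,0.05],[0,0,10.6]],[[0.317,-0.481,0.05],[0,0,10.6]],[[0.317,-0.481,0.05],[0,0,10.6]],[[0.317,-0.481,0.05],[0,0,10.6]]], "claw": 0.0854}}

```text
clock: 1.85
ee_pos: [0.4791, 0.0712, 0.2811]
tool_rot: [[0.101, 0.995, -0.001], [0.995, -0.101, 0.0], [0.0, -0.001, -1.0]]
force: [0.5, 0.9, 0.6]
opening: 0.999
```

```bash
python3 - <<'E'
from h import *
c=cap('wrist');cv2.imwrite('pics/w1.png',c['img']);print(c['s']['clock'],c['s']['ee_pos'],c['s']['tool_rot'],c['s']['q'])
E
```

```text
1.85 [0.47907797 0.07119982 0.28111443] [[ 1.00829158e-01  9.94903557e-01 -6.27827563e-04]
 [ 9.94903698e-01 -1.00828919e-01  4.00647571e-04]
 [ 3.35302518e-04 -6.65024921e-04 -9.99999723e-01]] [-3.16412145e-02 -2.59719264e-02  1.69047018e+00  3.82239121e-04
  1.47773460e+00 -1.50147250e+00]
```

View pics/w1.png

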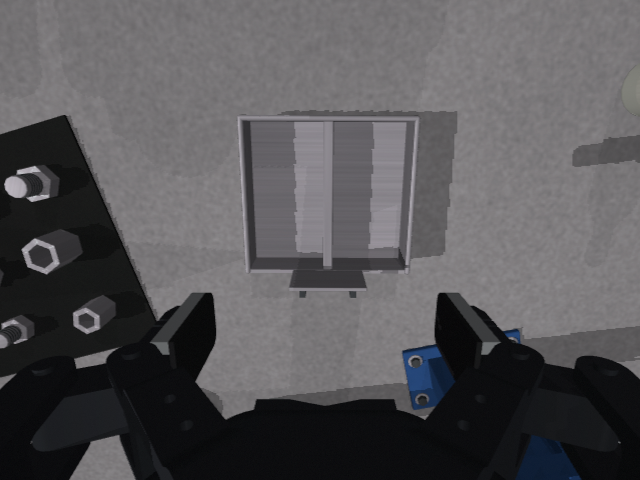

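```bash
python3 - <<'E'
from h import *
c=cap('wrist')
zoom(c,220,100,440,310,3.5,'w1z.png');zoom(c,380,310,640,480,3,'w1u.png')
C=[ray(c,*p,.045) for p in[(409.5,273),(245,273),(238,115.5),(418,115.5)]]
print(C);print([np.linalg.norm(C[i]-C[(i+1)%4]) for i in range(4)])
m=sum(C)/4;ax=(C[0]+C[1]-C[2]-C[3])/2
print(m,np.degrees(np.arctan2(ax[1],ax[0])))
print('web',ray(c,328.5,122,.045),ray(c,327,268,.045))
E
```

```text
[array([0.56859276, 0.15658524, 0.045     ]), array([ 0.55034788, -0.02327413,  0.045     ]), array([ 0.38671696, -0.00404861,  0.045     ]), array([0.40447251, 0.17143575, 0.045     ])]
[np.float64(0.18078237555080123), np.float64(0.16475647849136854), np.float64(0.1763803260734736), np.float64(0.1647907633173418)]
[0.47753253 0.07517456 0.045     ] -5.935671023767412
web [0.40170345 0.08357166 0.045     ] [0.55362654 0.06694897 0.045     ]
```

View pics/w1z.png

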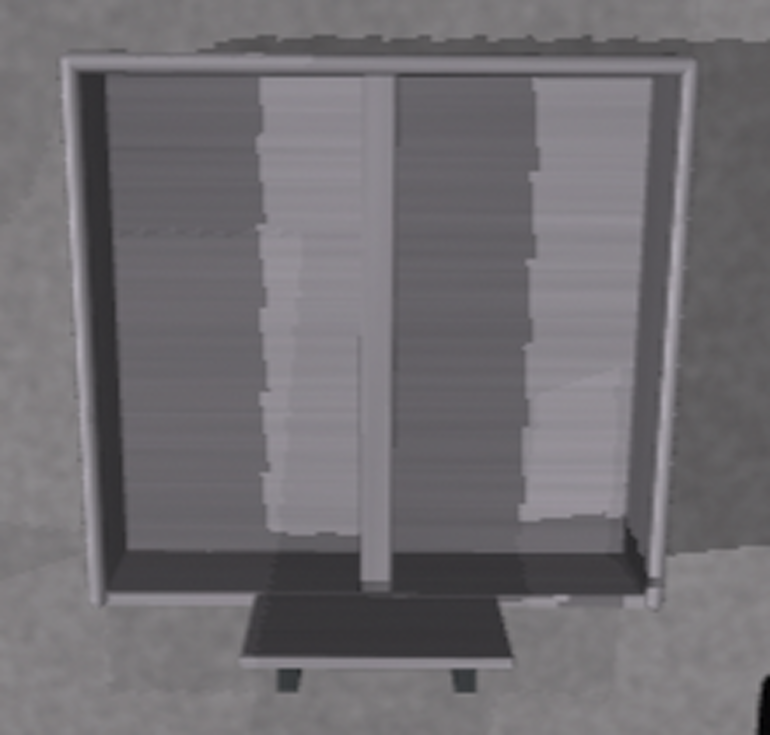

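View pics/w1u.png

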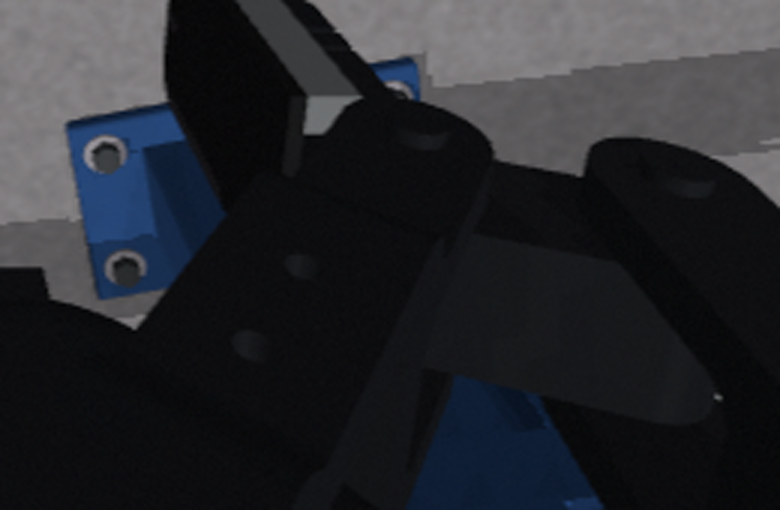

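Call:
{"api": "move_arm", "payload": {"deltas": [[[0.003,0.003,-0.03],[0,0,0]],[[0.003,0.003,-0.07],[0,0,0]],[[0.003,0.003,-0.11],[0,0,0]],[[0.003,0.003,-0.15],[0,0,0]],[[0.003,0.003,-0.18],[0,0,0]],[[0.003,0.003,-0.21],[0,0,0]],[[0.003,0.003,-0.235],[0,0,0]],[[0.003,0.003,-0.252],[0,0,0]],[[0.003,0.003,-0.262],[0,0,0]],[[0.003,0.003,-0.267],[0,0,0]],[[0.003,0.003,-0.268],[0,0,0]],[[0.003,0.003,-0.268],[0,0,0]]]}}

```text
clock: 3.15
ee_pos: [0.4835, 0.0737, 0.0141]
tool_rot: [[0.101, 0.995, 0.002], [0.995, -0.101, -0.0], [0.0, 0.002, -1.0]]
force: [-0.1, 0.5, 0.0]
opening: 1.002
```

Call:
{"api": "move_arm", "payload": {"deltas": [[[0,0,0],[0,0,0]],[[0,0,0],[0,0,0]],[[0,0,0],[0,0,0]],[[0,0,0],[0,0,0]],[[0,0,0],[0,0,0]],[[0,0,0],[0,0,0]],[[0,0,0],[0,0,0]],[[0,0,0],[0,0,0]],[[0,0,0],[0,0,0]],[[0,0,0],[0,0,0]],[[0,0,0],[0,0,0]],[[0,0,0],[0,0,0]]], "claw": 0, "grip_force": 100}}

```text
clock: 4.35
ee_pos: [0.4828, 0.0736, 0.0136]
tool_rot: [[0.102, 0.995, 0.0], [0.995, -0.102, 0.0], [0.0, 0.0, -1.0]]
force: [-1.6, 0.9, 6.1]
opening: 0.101
```

Call:
{"api": "move_arm", "payload": {"deltas": [[[0,0,0.003],[0,0,0]],[[0,0,0.01],[0,0,0]],[[0,0,0.022],[0,0,0]],[[0,0,0.037],[0,0,0]],[[0,0,0.055],[0,0,0]],[[0.005,0.01,0.075],[0,0,1]],[[0.012,0.022,0.095],[0,0,2]],[[0.02,0.037,0.112],[0,0,3]],[[0.03,0.053,0.124],[0,0,4.5]],[[0.04,0.07,0.13],[0,0,6]],[[0.05,0.087,0.133],[0,0,7.5]],[[0.06,0.103,0.133],[0,0,9]],[[0.069,0.118,0.133],[0,0,10.2]],[[0.075,0.129,0.133],[0,0,11]],[[0.079,0.135,0.133],[0,0,11.4]],[[0.081,0.138,0.133],[0,0,11.4]],[[0.081,0.138,0.133],[0,0,11.4]],[[0.081,0.138,0.133],[0,0,11.4]],[[0.081,0.138,0.133],[0,0,11.4]]]}}

```text
clock: 6.25
ee_pos: [0.5633, 0.2109, 0.1462]
tool_rot: [[-0.096, 0.995, -0.001], [0.995, 0.096, -0.0], [-0.0, -0.001, -1.0]]
force: [0.3, 0.1, -4.8]
opening: 0.1
```

```bash
python3 - <<'E'
from h import *
c=cap('wrist');cv2.imwrite('pics/w2.png',c['img']);print(c['s']['clock'],c['s']['ee_pos'],c['s']['tool_rot'])
c=cap('top');zoom(c,190,100,390,350,2.4,'t3.png')
c=cap('scene');zoom(c,280,140,480,290,4,'s3.png')
E
```

```text
6.25 [0.56333422 0.21090817 0.14616508] [[-9.63444618e-02  9.95347861e-01 -6.16947949e-04]
 [ 9.95348008e-01  9.63442553e-02 -3.56123931e-04]
 [-2.95027802e-04 -6.48388480e-04 -9.99999746e-01]]
```

View pics/w2.png

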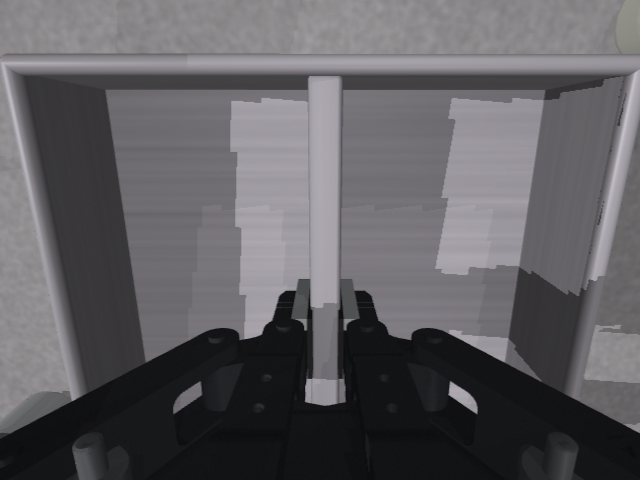

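View pics/t3.png

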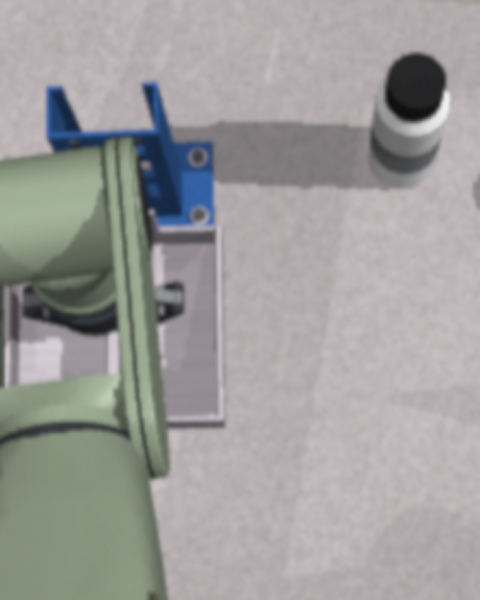

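View pics/s3.png

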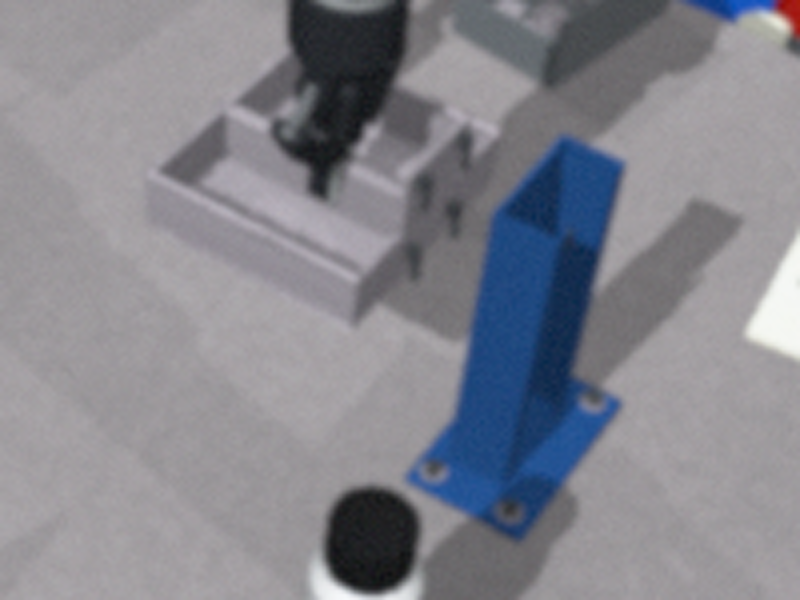

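```bash
python3 - <<'E'
from h import *
c=cap('top')
zoom(c,200,125,300,200,8,'t4.png')
zoom(c,240,180,300,280,6,'t5.png')
# predicted tray points
s=c['s'];R=s['tool_rot'];ax=R[:,1];ay=R[:,0];o=s['ee_pos']-5e-3*ax;o[2]-=.0136
for n,q in dict(rr=(82,-89,45),fr=(-82,-89,45),web_f=(-82,0,45),bp=(82,-38,94)).items():
    p=o+ax*q[0]/1e3+ay*q[1]/1e3+np.array([0,0,q[2]/1e3]);print(n,p,proj(c,p))
print('scene cam',cap('scene')['cw'][:3,3])
E
```

```text
rr [0.64877891 0.12998957 0.17769343] [280.54117962 192.97334602]
fr [0.48554503 0.11415604 0.1777191 ] [281.40667693 274.12052661]
web_f [0.47695245 0.20274028 0.17771102] [235.61096191 275.16397425]
bp [0.64385507 0.18075132 0.2266888 ] [252.43599655 186.33144394]
scene cam [ 1.11361904 -0.58045991  1.01884298]
```

View pics/t4.png

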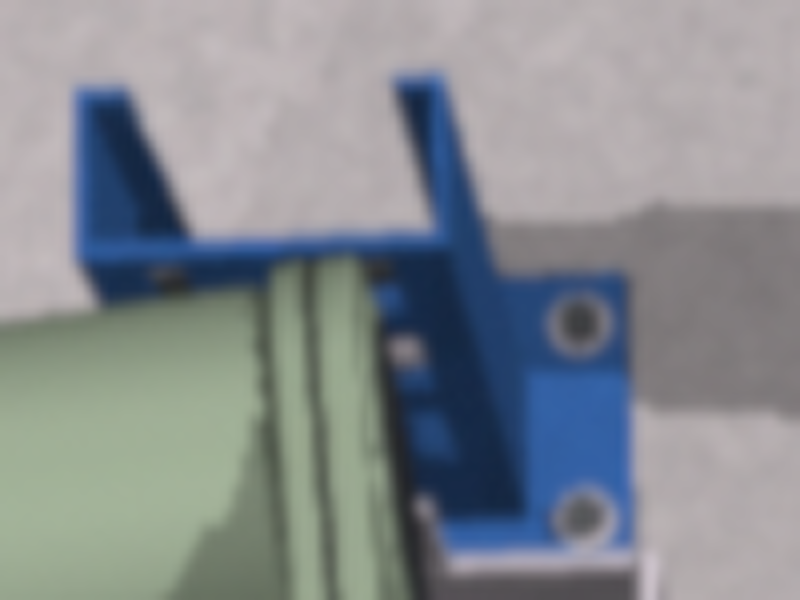

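View pics/t5.png

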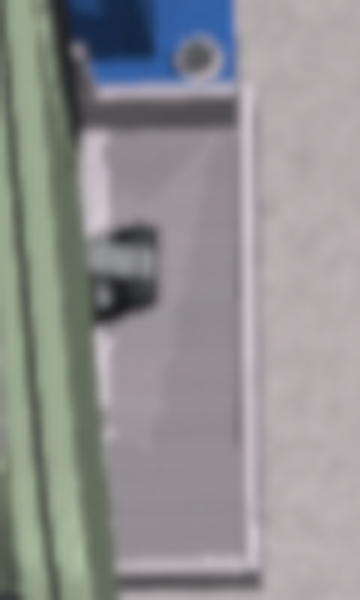

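```bash
python3 - <<'E'
from h import *
c=cap('top')
def pt(p,f,o,z,b=(1.5,1.0)): return ray(c,(p[0]+.5)/f-.5+o[0]-b[0],(p[1]+.5)/f-.5+o[1]-b[1],z)
Q={k:pt(p,8,(200,125),.236) for k,p in dict(FL=(79,260),FR=(450,246),BL=(77,90),BR=(444,75)).items()}
for k in Q:print(k,Q[k].round(4))
print([np.linalg.norm(Q[a]-Q[b]).round(4) for a,b in[('FL','FR'),('BL','BR'),('FL','BL'),('FR','BR')]])
d=lambda a,b:np.degrees(np.arctan2((b-a)[1],(b-a)[0]))
print('yaws',d(Q['FR'],Q['FL'])-90,d(Q['BR'],Q['BL'])-90,d(Q['FL'],Q['BL']),d(Q['FR'],Q['BR']))
print('face c',(Q['FL']+Q['FR'])/2)
F={k:pt(p,2.7,(200,120),.008) for k,p in dict(FL=(40,212),FR=(214,206),BR=(211,105)).items()}
for k in F:print(k,F[k].round(4))
print(d(F['FR'],F['FL'])-90,d(F['FR'],F['BR']),'foot front c',(F['FL']+F['FR'])/2)
E
```

```text
FL [0.6952 0.2707 0.236 ]
FR [0.7053 0.1821 0.236 ]
BL [0.7384 0.2761 0.236 ]
BR [0.7488 0.1877 0.236 ]
[np.float64(0.0892), np.float64(0.089), np.float64(0.0435), np.float64(0.0438)]
yaws 6.500756879471737 6.7094545028461425 7.050910520453785 7.383879911425646
face c [0.70025774 0.22639411 0.236     ]
FL [0.6763 0.2984 0.008 ]
FR [0.6925 0.1512 0.008 ]
BR [0.7826 0.1617 0.008 ]
6.273589965773439 6.651668158718865 foot front c [0.68440313 0.22482169 0.008     ]
```

Call:
{"api": "move_arm", "payload": {"deltas": [[[0.004,0.0005,0.0],[0,0,0.3]],[[0.012,0.0015,0.0005],[0,0,0.6]],[[0.02,0.002,0.0005],[0,0,0.9]],[[0.028,0.003,0.0005],[0,0,1.1]],[[0.035,0.004,0.0005],[0,0,1.1]],[[0.039,0.0045,0.0005],[0,0,1.1]],[[0.04,0.0045,0.0005],[0,0,1.1]],[[0.04,0.0045,0.0005],[0,0,1.1]],[[0.04,0.0045,0.0005],[0,0,1.1]]]}}

```text
clock: 7.45
ee_pos: [0.6033, 0.216, 0.1466]
tool_rot: [[-0.116, 0.993, -0.001], [0.993, 0.116, -0.0], [-0.0, -0.001, -1.0]]
force: [-0.2, -0.8, -5.5]
opening: 0.105
```

```bash
python3 - <<'E'
from h import *
c=cap('top');s=c['s'];print(s['ee_pos'],s['tool_rot'][:,1],s['force'])
zoom(c,195,125,295,200,8,'t6.png')
c=cap('scene');zoom(c,300,140,460,260,5,'s6.png')
u=np.array([np.cos(np.radians(6.6)),np.sin(np.radians(6.6))]);v=np.array([-u[1],u[0]])
d=np.array([.700,.2265])-s['ee_pos'][:2];print('ahead',d@u,'lat',d@v)
E
```

```text
[0.60326432 0.2159987  0.1465576 ] [ 9.93231176e-01  1.16151614e-01 -7.95429991e-04] [-0.22480734 -0.77803278 -5.46748822]
ahead 0.09730157521313046 lat -0.0006868136579025737
```

View pics/t6.png

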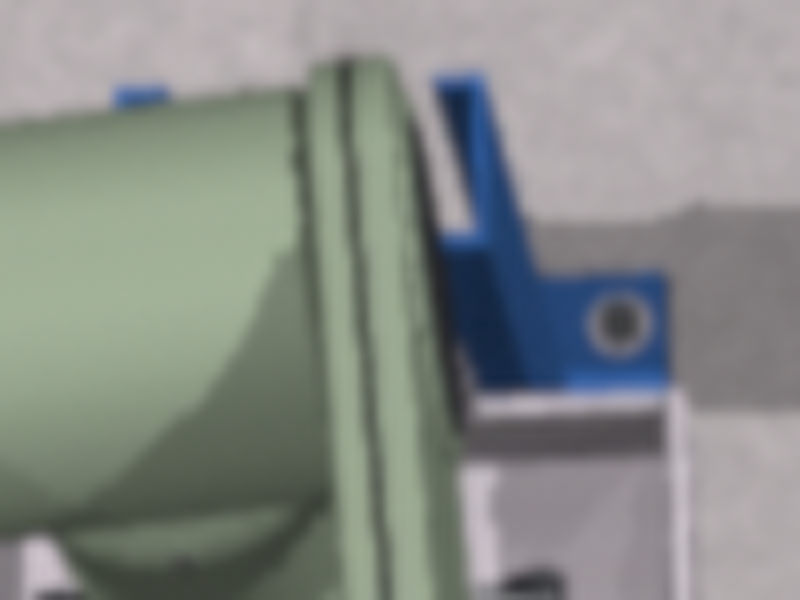

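View pics/s6.png

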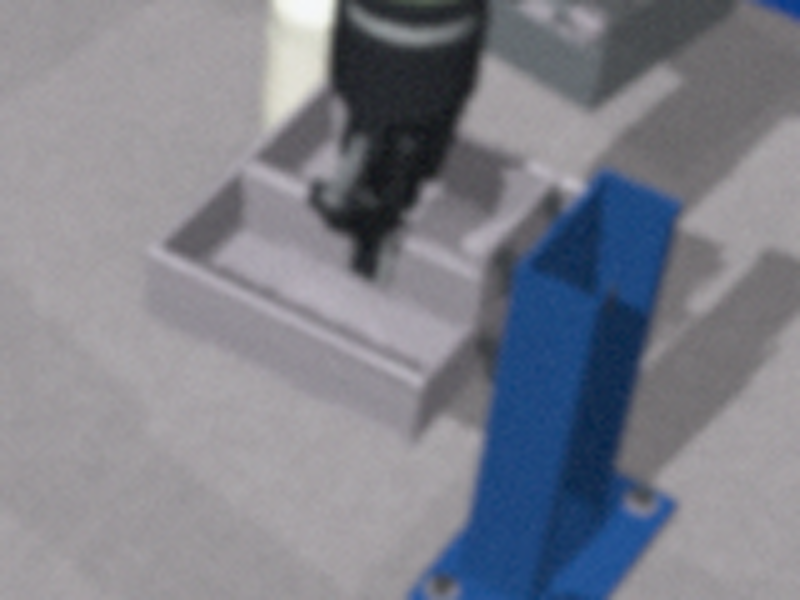

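Call:
{"api": "move_arm", "payload": {"deltas": [[[0.001,-0.0005,0],[0,0,0]],[[0.003,0,0],[0,0,0]],[[0.0055,0,0],[0,0,0]],[[0.008,0.0003,0],[0,0,0]],[[0.0105,0.0006,0],[0,0,0]],[[0.013,0.001,0],[0,0,0]],[[0.015,0.0012,0],[0,0,0]],[[0.015,0.0012,0],[0,0,0]],[[0.015,0.0012,0],[0,0,0]]]}}

```text
clock: 8.45
ee_pos: [0.6186, 0.2172, 0.1467]
tool_rot: [[-0.116, 0.993, -0.0], [0.993, 0.116, -0.0], [-0.0, -0.0, -1.0]]
force: [-1.0, 0.2, -5.1]
opening: 0.102
```

Call:
{"api": "move_arm", "payload": {"deltas": [[[0.001,0.0001,0],[0,0,0]],[[0.002,0.0002,0],[0,0,0]],[[0.003,0.0003,0],[0,0,0]],[[0.004,0.0004,0],[0,0,0]],[[0.005,0.0005,0],[0,0,0]],[[0.005,0.0005,0],[0,0,0]],[[0.005,0.0005,0],[0,0,0]]]}}

```text
clock: 9.15
ee_pos: [0.6226, 0.2176, 0.1465]
tool_rot: [[-0.116, 0.993, -0.002], [0.993, 0.116, -0.0], [-0.0, -0.003, -1.0]]
force: [-4.6, -1.1, -4.2]
opening: 0.104
```

```bash
python3 - <<'E'
from h import *
c=cap('scene');s=c['s'];print(s['ee_pos'],s['force'],s['moment']);zoom(c,300,140,460,260,5,'s7.png')
E
```

```text
[0.62260583 0.21764188 0.14651871] [-4.55146898 -1.05516187 -4.16456787] [-0.074616    0.60170191 -0.10100998]
```

View pics/s7.png

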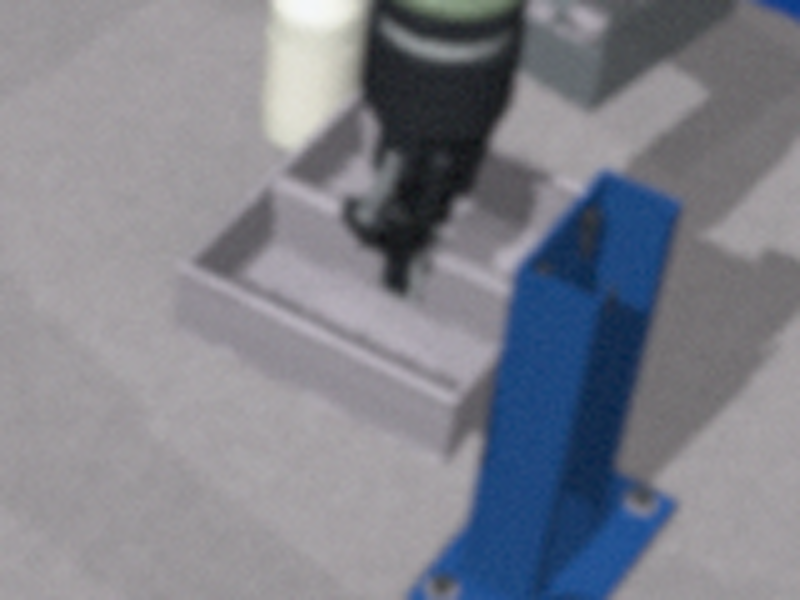

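Call:
{"api": "move_arm", "payload": {"deltas": [[[-0.0007,-0.0001,-0.001],[0,0,0]],[[-0.0007,-0.0001,-0.003],[0,0,0]],[[-0.0007,-0.0001,-0.005],[0,0,0]],[[-0.0007,-0.0001,-0.007],[0,0,0]],[[-0.0007,-0.0001,-0.009],[0,0,0]],[[-0.0007,-0.0001,-0.009],[0,0,0]],[[-0.0007,-0.0001,-0.009],[0,0,0]]]}}

```text
clock: 9.9
ee_pos: [0.6226, 0.2176, 0.1373]
tool_rot: [[-0.116, 0.993, -0.001], [0.993, 0.116, -0.0], [-0.0, -0.001, -1.0]]
force: [-4.5, -0.8, -5.1]
opening: 0.1
```

Call:
{"api": "move_arm", "payload": {"deltas": [[[-0.0003,0,-0.001],[0,0,0]],[[-0.0005,0,-0.002],[0,0,0]],[[-0.0005,0,-0.003],[0,0,0]],[[-0.0005,0,-0.004],[0,0,0]],[[-0.0005,0,-0.005],[0,0,0]],[[-0.0005,0,-0.006],[0,0,0]],[[-0.0005,0,-0.007],[0,0,0]],[[-0.0005,0,-0.007],[0,0,0]]]}}

```text
clock: 10.7
ee_pos: [0.6225, 0.2177, 0.1322]
tool_rot: [[-0.116, 0.993, 0.001], [0.993, 0.116, 0.0], [0.0, 0.001, -1.0]]
force: [-7.1, -0.3, -2.1]
opening: 0.099
```

Call:
{"api": "move_arm", "payload": {"deltas": [[[0,0,-0.001],[0,0,0]],[[0,0,-0.002],[0,0,0]],[[0,0,-0.003],[0,0,0]],[[0,0,-0.004],[0,0,0]],[[0,0,-0.005],[0,0,0]],[[0,0,-0.005],[0,0,0]]]}}

```text
clock: 11.3
ee_pos: [0.6224, 0.2176, 0.1258]
tool_rot: [[-0.116, 0.993, -0.0], [0.993, 0.116, -0.0], [-0.0, -0.0, -1.0]]
force: [-5.2, -1.0, -5.2]
opening: 0.097
```

Call:
{"api": "move_arm", "payload": {"deltas": [[[0,0,-0.001],[0,0,0]],[[0,0,-0.002],[0,0,0]],[[0,0,-0.003],[0,0,0]],[[0,0,-0.003],[0,0,0]],[[0,0,-0.003],[0,0,0]]]}}

```text
clock: 11.8
ee_pos: [0.6225, 0.2177, 0.1252]
tool_rot: [[-0.116, 0.993, 0.001], [0.993, 0.116, -0.0], [-0.0, 0.001, -1.0]]
force: [-10.2, -1.8, 4.3]
opening: 0.1
```

Call:
{"api": "move_arm", "payload": {"deltas": [[[-0.0005,0,-0.001],[0,0,0]],[[-0.0005,0,-0.002],[0,0,0]],[[-0.0005,0,-0.003],[0,0,0]],[[-0.0005,0,-0.003],[0,0,0]],[[-0.0005,0,-0.003],[0,0,0]]]}}

```text
clock: 12.3
ee_pos: [0.6224, 0.2177, 0.1246]
tool_rot: [[-0.116, 0.993, 0.002], [0.993, 0.116, -0.0], [-0.0, 0.002, -1.0]]
force: [-15.3, -2.6, 11.9]
opening: 0.107
```

Call:
{"api": "move_arm", "payload": {"deltas": [[[-0.0005,0,0.003],[0,0,0]],[[-0.0005,0,0.006],[0,0,0]],[[-0.0005,0,0.008],[0,0,0]],[[-0.0005,0,0.008],[0,0,0]]]}}

```text
clock: 12.7
ee_pos: [0.6212, 0.2175, 0.1272]
tool_rot: [[-0.116, 0.993, -0.001], [0.993, 0.116, -0.0], [-0.0, -0.001, -1.0]]
force: [-3.0, -0.9, -8.1]
opening: 0.1
```

Call:
{"api": "move_arm", "payload": {"deltas": [[[0,0,0.001],[0,0,0]],[[0,0,0.002],[0,0,0]],[[0,0,0.002],[0,0,0]]]}}

```text
clock: 13.0
ee_pos: [0.6214, 0.2175, 0.1289]
tool_rot: [[-0.116, 0.993, -0.001], [0.993, 0.116, -0.0], [-0.0, -0.001, -1.0]]
force: [0.0, -0.1, -11.9]
opening: 0.099
```

Call:
{"api": "move_arm", "payload": {"deltas": [[[0,0,-0.001],[0,0,0]],[[0,0,-0.002],[0,0,0]],[[0,0,-0.003],[0,0,0]],[[0,0,-0.003],[0,0,0]]]}}

```text
clock: 13.4
ee_pos: [0.6215, 0.2177, 0.1272]
tool_rot: [[-0.116, 0.993, 0.0], [0.993, 0.116, 0.0], [0.0, 0.0, -1.0]]
force: [-3.8, -0.7, -6.1]
opening: 0.1
```

Call:
{"api": "move_arm", "payload": {"deltas": [[[0,0,-0.001],[0,0,0]],[[0,0,-0.002],[0,0,0]],[[0,0,-0.003],[0,0,0]],[[0,0,-0.003],[0,0,0]]]}}

```text
clock: 13.8
ee_pos: [0.6223, 0.2178, 0.1252]
tool_rot: [[-0.116, 0.993, 0.002], [0.993, 0.116, 0.0], [0.0, 0.002, -1.0]]
force: [-4.9, -1.2, -1.0]
opening: 0.099
```

Call:
{"api": "move_arm", "payload": {"deltas": [[[0,0,-0.001],[0,0,0]],[[0,0,-0.002],[0,0,0]],[[0,0,-0.003],[0,0,0]],[[0,0,-0.004],[0,0,0]],[[0,0,-0.004],[0,0,0]]]}}

```text
clock: 14.3
ee_pos: [0.6223, 0.2179, 0.1244]
tool_rot: [[-0.116, 0.993, 0.003], [0.993, 0.116, 0.0], [-0.0, 0.003, -1.0]]
force: [-12.8, -3.0, 10.4]
opening: 0.099
```

Call:
{"api": "move_arm", "payload": {"deltas": [[[-0.0005,0,0.003],[0,0,0]],[[-0.0005,0,0.0055],[0,0,0]],[[-0.0005,0,0.0055],[0,0,0]]]}}

```text
clock: 14.6
ee_pos: [0.6218, 0.2177, 0.1254]
tool_rot: [[-0.116, 0.993, 0.002], [0.993, 0.116, 0.0], [0.0, 0.002, -1.0]]
force: [0.1, -0.3, -5.1]
opening: 0.102
```

Call:
{"api": "move_arm", "payload": {"deltas": [[[0,0,0],[0,0,0]],[[0,0,0],[0,0,0]],[[0,0,0],[0,0,0]],[[0,0,0],[0,0,0]],[[0,0,0],[0,0,0]],[[0,0,0],[0,0,0]],[[0,0,0],[0,0,0]],[[0,0,0.02],[0,0,0]],[[0,0,0.05],[0,0,0]],[[0,0,0.07],[0,0,0]],[[0,0,0.07],[0,0,0]]], "claw": 0.06}}

```text
clock: 15.7
ee_pos: [0.6236, 0.2182, 0.1998]
tool_rot: [[-0.116, 0.993, 0.008], [0.993, 0.116, 0.002], [0.001, 0.008, -1.0]]
force: [-0.1, -0.8, 0.6]
opening: 0.702
```

```bash
python3 - <<'E'
from h import *
c=cap('wrist');cv2.imwrite('pics/w8.png',c['img']);print(c['s']['ee_pos'],c['s']['force'])
c=cap('scene');zoom(c,300,140,460,260,5,'s8.png')
E
```

```text
[0.62360083 0.21823454 0.19978489] [-0.06516446 -0.79723863  0.55949918]
```

View pics/w8.png

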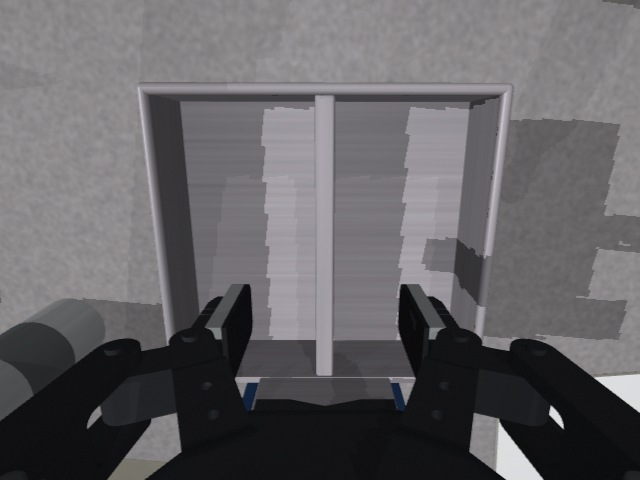

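View pics/s8.png

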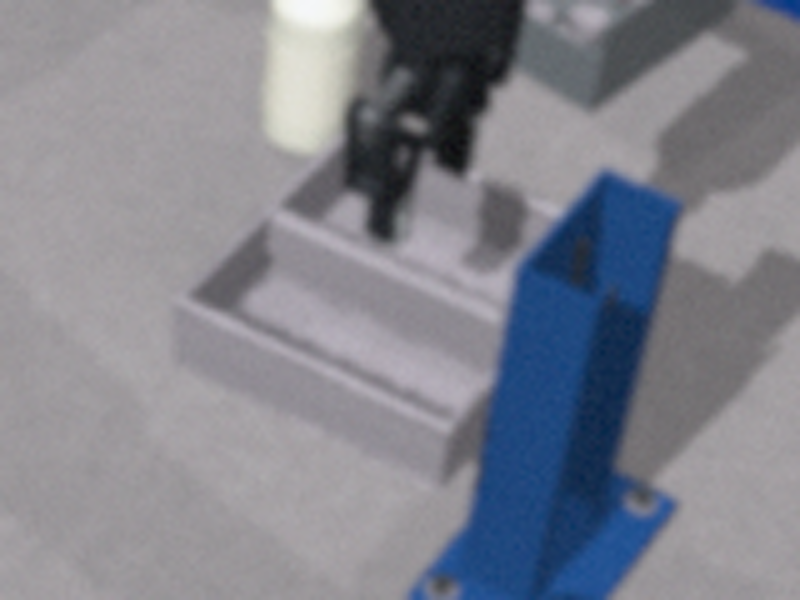

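Call:
{"api": "move_arm", "payload": {"deltas": [[[0.005,0.0005,0],[0,0,0]],[[0.012,0.0012,0],[0,0,0]],[[0.018,0.002,-0.003],[0,0,0]],[[0.021,0.0023,-0.01],[0,0,0]],[[0.021,0.0023,-0.018],[0,0,0]],[[0.021,0.0023,-0.025],[0,0,0]],[[0.021,0.0023,-0.03],[0,0,0]],[[0.021,0.0023,-0.034],[0,0,0]],[[0.021,0.0023,-0.036],[0,0,0]],[[0.021,0.0023,-0.038],[0,0,0]],[[0.021,0.0023,-0.038],[0,0,0]]], "claw": 0}}

```text
clock: 16.9
ee_pos: [0.6419, 0.2199, 0.1573]
tool_rot: [[-0.116, 0.993, 0.0], [0.993, 0.116, -0.0], [-0.0, 0.0, -1.0]]
force: [0.7, -0.1, -0.3]
opening: 0.0
```

Call:
{"api": "move_arm", "payload": {"deltas": [[[0,0,-0.001],[0,0,0]],[[0,0,-0.002],[0,0,0]],[[0,0,-0.003],[0,0,0]],[[0,0,-0.004],[0,0,0]],[[0,0,-0.005],[0,0,0]],[[0,0,-0.006],[0,0,0]],[[0,0,-0.006],[0,0,0]]]}}

```text
clock: 17.6
ee_pos: [0.6424, 0.22, 0.1557]
tool_rot: [[-0.116, 0.993, 0.002], [0.993, 0.116, 0.0], [-0.0, 0.002, -1.0]]
force: [-6.6, -1.9, 14.2]
opening: -0.001
```

Call:
{"api": "move_arm", "payload": {"deltas": [[[0,0,-0.001],[0,0,0]],[[0,0,-0.001],[0,0,0]],[[0,0,-0.001],[0,0,0]]]}}

```text
clock: 17.9
ee_pos: [0.6423, 0.22, 0.1556]
tool_rot: [[-0.116, 0.993, 0.002], [0.993, 0.116, 0.0], [-0.0, 0.002, -1.0]]
force: [-6.8, -2.4, 16.8]
opening: -0.0
```

Call:
{"api": "move_arm", "payload": {"deltas": [[[0,0,0.01],[0,0,0]],[[-0.01,0,0.04],[0,0,0]],[[-0.025,-0.02,0.08],[0,0,0]],[[-0.05,-0.05,0.12],[0,0,0]],[[-0.07,-0.09,0.15],[0,0,0]],[[-0.09,-0.13,0.16],[0,0,0]],[[-0.1,-0.17,0.16],[0,0,0]],[[-0.11,-0.21,0.16],[0,0,0]],[[-0.12,-0.25,0.16],[0,0,0]],[[-0.12,-0.29,0.16],[0,0,0]],[[-0.12,-0.33,0.16],[0,0,0]],[[-0.12,-0.37,0.16],[0,0,0]],[[-0.12,-0.41,0.16],[0,0,0]],[[-0.12,-0.45,0.16],[0,0,0]],[[-0.12,-0.48,0.16],[0,0,0]],[[-0.12,-0.5,0.16],[0,0,0]],[[-0.12,-0.5,0.16],[0,0,0]],[[-0.12,-0.5,0.16],[0,0,0]]], "claw": 0.06}}

```text
clock: 19.7
ee_pos: [0.522, -0.2795, 0.31]
tool_rot: [[-0.116, 0.993, -0.0], [0.993, 0.116, 0.001], [0.001, -0.0, -1.0]]
force: [0.4, 1.0, 0.1]
opening: 0.7
```

```bash
python3 - <<'E'
from h import *
c=cap('wrist');cv2.imwrite('pics/w9.png',c['img']);print(c['s']['ee_pos'],c['s']['force'],c['s']['tool_rot'][:,1],c['s']['clock'])
c=cap('top');zoom(c,190,120,340,260,4,'t9.png')
E
```

```text
[ 0.52199037 -0.27954206  0.31003232] [0.44749598 1.01445885 0.0682938 ] [ 9.93255214e-01  1.15948583e-01 -7.43110249e-05] 19.7
```

View pics/w9.png

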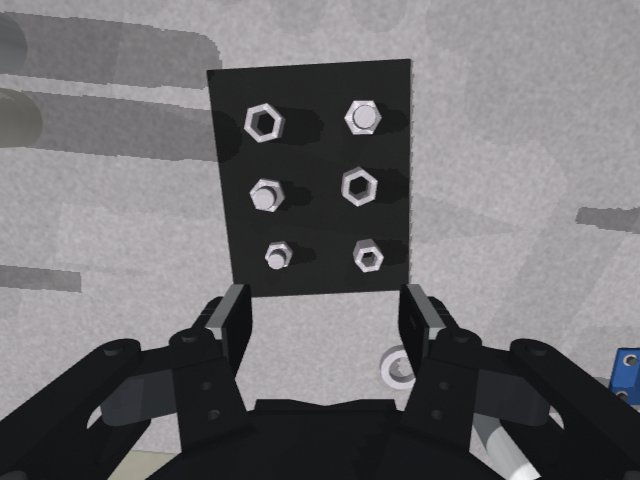

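View pics/t9.png

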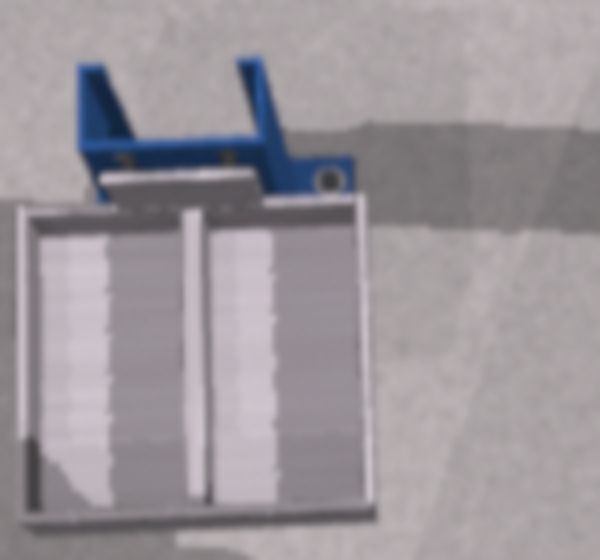

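```bash
python3 - <<'E'
from h import *
c=cap('wrist');zoom(c,200,50,420,300,3.2,'w9z.png')
t=cap('top')
u=np.array([np.cos(np.radians(6.6)),np.sin(np.radians(6.6)),0]);v=np.array([-u[1],u[0],0])
for q in [(82,-89,45),(-82,-89,45),(-82,89,45),(82,89,45),(82,-38,94),(82,38,94)]:
    p=np.array([.6995,.2265,.112])+u*(q[0]-82)/1e3+v*q[1]/1e3+[0,0,q[2]/1e3]
    a=proj(t,p)+[1.5,1.0]; print(q,a.round(1),((a-[190,120]+.5)*4-.5).round(0))
E
```

```text
(82, -89, 45) [281.3 168.1] [367. 194.]
(-82, -89, 45) [283.6 246.2] [376. 506.]
(-82, 89, 45) [194.5 249.8] [ 20. 521.]
(82, 89, 45) [194.7 171.5] [ 20. 208.]
(82, -38, 94) [253.9 161. ] [257. 166.]
(82, 38, 94) [215.5 162.6] [103. 172.]
```

View pics/w9z.png

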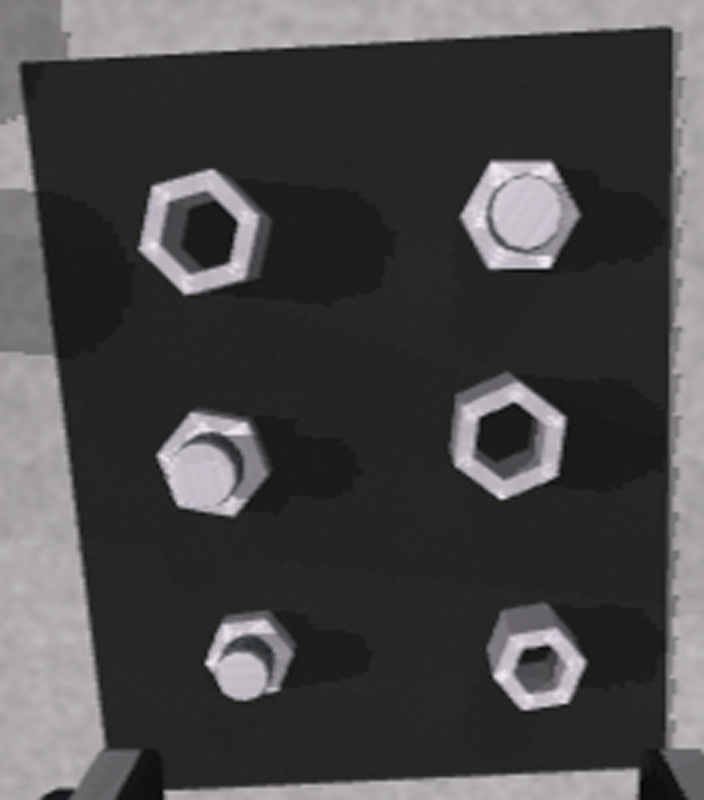

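```bash
cat > det.py <<'E'
from h import *
def couplings(c,zt):
    """rays of ring components on the plane z=zt: centre, across flats, flat-normal yaw mod 60"""
    g=cv2.cvtColor(c['img'],cv2.COLOR_BGR2GRAY)
    out=[]
    for th in (125,):
        m=(g>th).astype(np.uint8)
        cs,h=cv2.findContours(m,cv2.RETR_CCOMP,cv2.CHAIN_APPROX_NONE)
        for i,k in enumerate(cs):
            if h[0][i][3]!=-1: continue
            A=cv2.contourArea(k)
            if not 300<A<8000: continue
            hole=h[0][i][2]; ha=cv2.contourArea(cs[hole]) if hole!=-1 else 0
            hull=cv2.convexHull(k)[:,0,:].astype(float)
            P=np.array([ray(c,x,y,zt)[:2] for x,y in hull])
            # polygon moments
            M=cv2.moments((P*1e4).astype(np.float32)); ctr=np.array([M['m10'],M['m01']])/M['m00']/1e4
            # support widths
            an=np.radians(np.arange(0,180,.5)); w=[np.ptp(P@[np.cos(a),np.sin(a)]) for a in an]
            w=np.array(w); s=[w[(i)%360]+w[(i+120)%360]+w[(i+240)%360] for i in range(120)]
            b=int(np.argmin(s))
            xm,ym=cv2.boundingRect(k)[:2]
            print(f'px({hull[:,0].mean():.0f},{hull[:,1].mean():.0f}) A{A:.0f} hole{ha:.0f} ctr {ctr.round(4)} af {np.array(s)[b]/3*1e3:.1f} flatyaw {b*.5:.1f}')
E
python3 - <<'E'
from det import *
c=cap('wrist')
couplings(c,.044)
f=lambda p,z:ray(c,(p[0]+.5)/3.2-.5+200,(p[1]+.5)/3.2-.5+50,z).round(4)
print('holes A',f((204,231),.044),'B',f((508,437),.044),'C',f((538,665),.038))
print('plugs a',f((526,212),.042),'b',f((203,477),.042),'c',f((244,676),.038))
E
```

```text
px(502,454) A1900 hole0 ctr [0.8506 0.006 ] af 94.8 flatyaw 15.0
px(159,443) A2448 hole0 ctr [ 0.9012 -0.4759] af 108.1 flatyaw 0.0
px(369,258) A501 hole196 ctr [ 0.5901 -0.219 ] af 29.9 flatyaw 17.0
px(275,255) A453 hole2 ctr [ 0.5989 -0.3254] af 29.3 flatyaw 16.0
px(267,195) A729 hole2 ctr [ 0.529  -0.3438] af 33.9 flatyaw 55.5
px(359,186) A874 hole420 ctr [ 0.5085 -0.2417] af 36.4 flatyaw 30.0
px(264,123) A990 hole488 ctr [ 0.4519 -0.3535] af 35.9 flatyaw 22.0
px(359,117) A885 hole2 ctr [ 0.4341 -0.2488] af 34.1 flatyaw 7.0
px(133,91) A3764 hole2 ctr [ 0.4351 -0.4951] af 154.8 flatyaw 57.0
px(191,60) A319 hole2 ctr [ 0.3986 -0.43  ] af 34.2 flatyaw 51.5
holes A [ 0.4515 -0.3522  0.044 ] B [ 0.5074 -0.2422  0.044 ] C [ 0.5909 -0.2185  0.038 ]
plugs a [ 0.4329 -0.2467  0.042 ] b [ 0.5343 -0.3468  0.042 ] c [ 0.6081 -0.3267  0.038 ]
```

Call:
{"api": "move_arm", "payload": {"deltas": [[[0.02,0.018,-0.03],[0,0,-5]],[[0.045,0.04,-0.06],[0,0,-12]],[[0.062,0.055,-0.1],[0,0,-19]],[[0.0685,0.0605,-0.14],[0,0,-19.7]],[[0.0685,0.0605,-0.18],[0,0,-19.7]],[[0.0685,0.0605,-0.215],[0,0,-19.7]],[[0.0685,0.0605,-0.245],[0,0,-19.7]],[[0.0685,0.0605,-0.27],[0,0,-19.7]],[[0.0685,0.0605,-0.285],[0,0,-19.7]],[[0.0685,0.0605,-0.295],[0,0,-19.7]],[[0.0685,0.0605,-0.296],[0,0,-19.7]],[[0.0685,0.0605,-0.296],[0,0,-19.7]]]}}

```text
clock: 21.15
ee_pos: [0.5913, -0.2198, 0.0153]
tool_rot: [[0.225, 0.974, 0.002], [0.974, -0.225, -0.001], [-0.0, 0.002, -1.0]]
force: [-0.3, -0.6, 0.2]
opening: 0.702
```

Call:
{"api": "move_arm", "payload": {"deltas": [[[0,0,0],[0,0,0]],[[0,0,0],[0,0,0]],[[0,0,0],[0,0,0]],[[0,0,0],[0,0,0]],[[0,0,0],[0,0,0]],[[0,0,0],[0,0,0]],[[0,0,0],[0,0,0]]], "claw": 0, "grip_force": 50}}

```text
clock: 21.85
ee_pos: [0.5918, -0.2202, 0.016]
tool_rot: [[0.226, 0.974, 0.003], [0.974, -0.226, -0.001], [-0.001, 0.003, -1.0]]
force: [-0.5, 0.6, 6.1]
opening: 0.34
```

Call:
{"api": "move_arm", "payload": {"deltas": [[[0,0,0.01],[0,0,0]],[[0,0,0.04],[0,0,1]],[[0,0.015,0.08],[0,0,2]],[[0,0.04,0.12],[0,0,4]],[[0.005,0.075,0.155],[0,0,6]],[[0.01,0.115,0.18],[0,0,8]],[[0.015,0.16,0.19],[0,0,10]],[[0.02,0.205,0.194],[0,0,12]],[[0.025,0.25,0.194],[0,0,14]],[[0.03,0.295,0.194],[0,0,16]],[[0.035,0.34,0.194],[0,0,18]],[[0.04,0.385,0.194],[0,0,19.7]],[[0.045,0.425,0.194],[0,0,19.7]],[[0.05,0.455,0.194],[0,0,19.7]],[[0.053,0.475,0.194],[0,0,19.7]],[[0.053,0.484,0.194],[0,0,19.7]],[[0.053,0.486,0.194],[0,0,19.7]],[[0.053,0.486,0.194],[0,0,19.7]],[[0.053,0.486,0.194],[0,0,19.7]]]}}

```text
clock: 23.75
ee_pos: [0.6436, 0.2647, 0.2083]
tool_rot: [[-0.114, 0.993, -0.0], [0.993, 0.114, -0.001], [-0.001, -0.0, -1.0]]
force: [-1.1, 1.0, -1.6]
opening: 0.337
```

```bash
python3 - <<'E'
from h import *
c=cap('wrist');cv2.imwrite('pics/w10.png',c['img']);print(c['s']['ee_pos'],c['s']['force'],c['s']['tool_rot'][:,1],c['s']['clock'])
E
```

```text
[0.64361693 0.2647362  0.20830205] [-1.07632834  0.9722295  -1.63247712] [ 9.93446424e-01  1.14298181e-01 -3.59547128e-04] 23.75
```

View pics/w10.png

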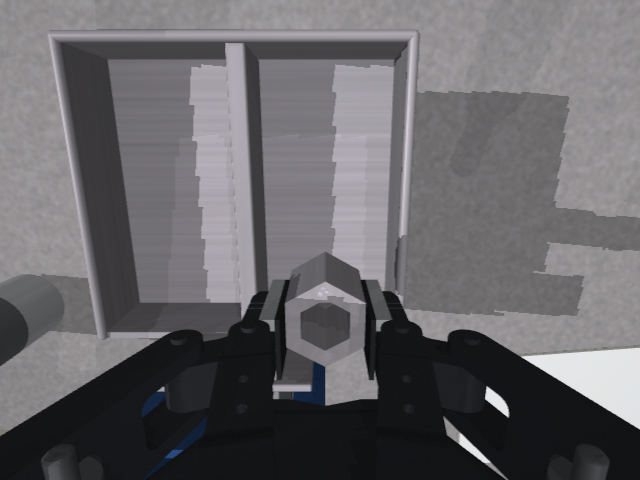

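Call:
{"api": "move_arm", "payload": {"deltas": [[[0.001,0.001,-0.01],[0,0,0]],[[0.001,0.001,-0.025],[0,0,0]],[[0.001,0.001,-0.04],[0,0,0]],[[0.001,0.001,-0.055],[0,0,0]],[[0.001,0.001,-0.066],[0,0,0]],[[0.001,0.001,-0.074],[0,0,0]],[[0.001,0.001,-0.078],[0,0,0]],[[0.001,0.001,-0.079],[0,0,0]],[[0.001,0.001,-0.079],[0,0,0]]]}}

```text
clock: 24.7
ee_pos: [0.6449, 0.2676, 0.1298]
tool_rot: [[-0.116, 0.993, 0.001], [0.993, 0.116, 0.0], [0.0, 0.001, -1.0]]
force: [-0.2, 0.7, -1.4]
opening: 0.341
```

Call:
{"api": "move_arm", "payload": {"deltas": [[[0,-0.001,-0.001],[0,0,0]],[[0,-0.001,-0.001],[0,0,0]],[[0,-0.001,-0.001],[0,0,0]],[[0,-0.001,-0.001],[0,0,0]],[[0,-0.001,0.01],[0,0,0]],[[0,-0.001,0.03],[0,0,0]],[[0,-0.001,0.06],[0,0,0]],[[0,-0.001,0.09],[0,0,0]],[[-0.01,-0.02,0.12],[0,0,0]],[[-0.02,-0.05,0.14],[0,0,0]],[[-0.03,-0.09,0.16],[0,0,0]],[[-0.05,-0.13,0.17],[0,0,0]],[[-0.05,-0.16,0.17],[0,0,0]],[[-0.05,-0.17,0.17],[0,0,0]]], "claw": 0.037}}

```text
clock: 26.1
ee_pos: [0.5946, 0.0947, 0.3015]
tool_rot: [[-0.113, 0.994, 0.003], [0.994, 0.113, -0.001], [-0.001, 0.003, -1.0]]
force: [0.2, 0.5, -0.7]
opening: 0.429
```

```bash
python3 - <<'E'
from h import *
c=cap('wrist');cv2.imwrite('pics/w11.png',c['img']);print(c['s']['ee_pos'],c['s']['force'],c['s']['tool_rot'][:,1],c['s']['clock'])
E
```

```text
[0.59458177 0.09466137 0.30152169] [ 0.23581502  0.45518282 -0.66327347] [0.99358576 0.1130398  0.00305646] 26.1
```

View pics/w11.png

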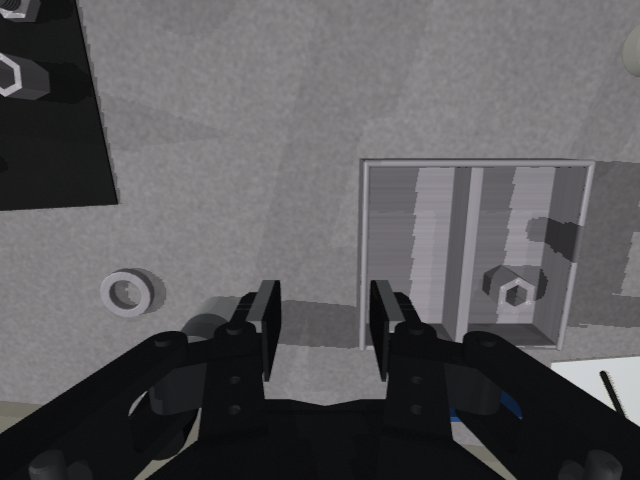

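Call:
{"api": "move_arm", "payload": {"deltas": [[[-0.005,-0.02,0],[0,0,0]],[[-0.015,-0.06,0.005],[0,0,0]],[[-0.025,-0.105,0.01],[0,0,0]],[[-0.035,-0.15,0.01],[0,0,0]],[[-0.045,-0.195,0.01],[0,0,0]],[[-0.055,-0.24,0.01],[0,0,0]],[[-0.065,-0.285,0.01],[0,0,0]],[[-0.07,-0.325,0.01],[0,0,0]],[[-0.072,-0.355,0.01],[0,0,0]],[[-0.072,-0.372,0.01],[0,0,0]],[[-0.072,-0.375,0.01],[0,0,0]],[[-0.072,-0.375,0.01],[0,0,0]],[[-0.072,-0.375,0.01],[0,0,0]]], "claw": 0.06}}

```text
clock: 27.45
ee_pos: [0.523, -0.2758, 0.3092]
tool_rot: [[-0.118, 0.993, -0.0], [0.993, 0.118, 0.001], [0.001, 0.0, -1.0]]
force: [0.1, 0.2, 0.0]
opening: 0.704
```

```bash
python3 - <<'E'
from det import *
c=cap('wrist');s=c['s'];print(s['ee_pos'],s['tool_rot'][:,1],s['clock'])
zoom(c,200,50,420,300,3.2,'w12z.png')
couplings(c,.044)
E
```

```text
[ 0.52302072 -0.27583888  0.30922206] [9.92995741e-01 1.18150126e-01 8.23329205e-05] 27.45
px(505,458) A1901 hole0 ctr [0.8507 0.0089] af 92.5 flatyaw 15.0
px(156,441) A2445 hole0 ctr [ 0.9003 -0.472 ] af 107.9 flatyaw 0.0
px(274,256) A460 hole124 ctr [ 0.599  -0.3251] af 29.2 flatyaw 16.5
px(264,192) A736 hole2 ctr [ 0.529  -0.3436] af 33.8 flatyaw 55.5
px(354,186) A880 hole424 ctr [ 0.5085 -0.2417] af 36.4 flatyaw 30.0
px(262,124) A1004 hole496 ctr [ 0.452  -0.3536] af 36.1 flatyaw 22.0
px(359,114) A892 hole6 ctr [ 0.4342 -0.2487] af 34.0 flatyaw 7.0
px(143,92) A3829 hole2 ctr [ 0.4352 -0.4939] af 152.5 flatyaw 57.0
px(187,57) A514 hole98 ctr [ 0.3967 -0.4291] af 36.6 flatyaw 51.5
```

View pics/w12z.png

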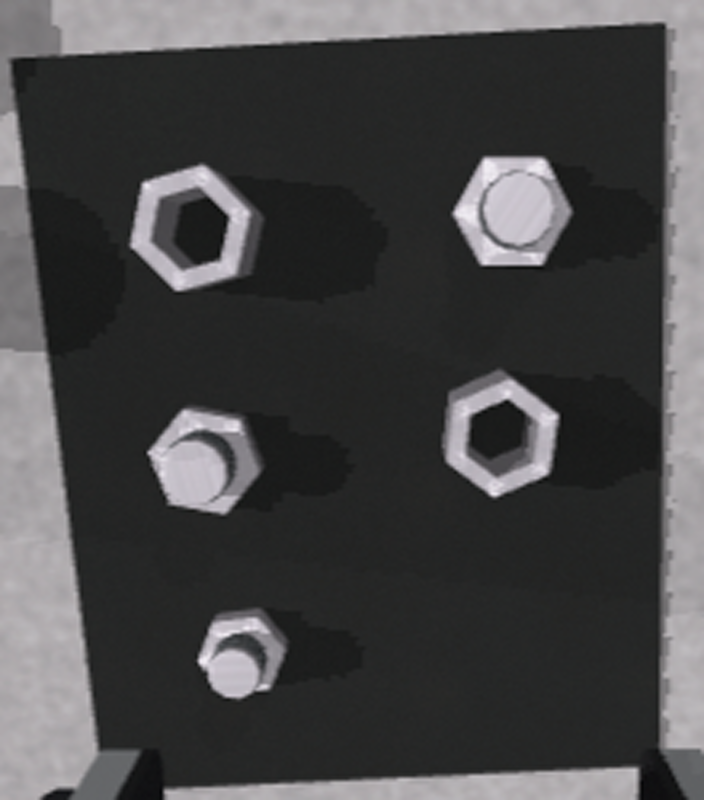

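Call:
{"api": "move_arm", "payload": {"deltas": [[[-0.005,0.01,-0.03],[0,0,-2]],[[-0.01,0.022,-0.065],[0,0,-4]],[[-0.014,0.032,-0.105],[0,0,-6.8]],[[-0.015,0.034,-0.145],[0,0,-6.8]],[[-0.015,0.034,-0.185],[0,0,-6.8]],[[-0.015,0.034,-0.22],[0,0,-6.8]],[[-0.015,0.034,-0.25],[0,0,-6.8]],[[-0.015,0.034,-0.272],[0,0,-6.8]],[[-0.015,0.034,-0.286],[0,0,-6.8]],[[-0.015,0.034,-0.293],[0,0,-6.8]],[[-0.015,0.034,-0.293],[0,0,-6.8]]]}}

```text
clock: 28.6
ee_pos: [0.5075, -0.243, 0.016]
tool_rot: [[0.002, 1.0, -0.001], [1.0, -0.002, 0.001], [0.001, -0.001, -1.0]]
force: [0.1, 0.2, 0.6]
opening: 0.7
```

Call:
{"api": "move_arm", "payload": {"deltas": [[[0,0,0],[0,0,0]],[[0,0,0],[0,0,0]],[[0,0,0],[0,0,0]],[[0,0,0],[0,0,0]],[[0,0,0],[0,0,0]],[[0,0,0],[0,0,0]]], "claw": 0}}

```text
clock: 29.2
ee_pos: [0.5089, -0.2444, 0.018]
tool_rot: [[0.002, 1.0, 0.003], [1.0, -0.002, -0.002], [-0.002, 0.003, -1.0]]
force: [-0.2, 1.4, 6.2]
opening: 0.411
```

Call:
{"api": "move_arm", "payload": {"deltas": [[[0,0,0.01],[0,0,0]],[[0,0.005,0.04],[0,0,0]],[[0.003,0.02,0.08],[0,0,1]],[[0.008,0.045,0.12],[0,0,1]],[[0.015,0.08,0.155],[0,0,2]],[[0.022,0.12,0.18],[0,0,2]],[[0.03,0.165,0.192],[0,0,3]],[[0.038,0.21,0.195],[0,0,3]],[[0.046,0.255,0.195],[0,0,4]],[[0.054,0.3,0.195],[0,0,5]],[[0.063,0.345,0.195],[0,0,6]],[[0.073,0.39,0.195],[0,0,6.7]],[[0.082,0.43,0.195],[0,0,6.7]],[[0.089,0.465,0.195],[0,0,6.7]],[[0.093,0.49,0.195],[0,0,6.7]],[[0.094,0.502,0.195],[0,0,6.7]],[[0.094,0.504,0.195],[0,0,6.7]],[[0.094,0.504,0.195],[0,0,6.7]],[[0.094,0.504,0.195],[0,0,6.7]]]}}

```text
clock: 31.1
ee_pos: [0.6013, 0.2588, 0.2112]
tool_rot: [[-0.113, 0.994, -0.001], [0.994, 0.113, -0.001], [-0.001, -0.001, -1.0]]
force: [-1.1, -0.1, -2.4]
opening: 0.414
```

```bash
python3 - <<'E'
from h import *
c=cap('wrist');cv2.imwrite('pics/w13.png',c['img']);print(c['s']['ee_pos'],c['s']['force'],c['s']['tool_rot'][:,1],c['s']['clock'],c['s']['opening'])
E
```

```text
[0.60134735 0.25883872 0.21115526] [-1.11718463 -0.07862257 -2.35353381] [ 9.93603891e-01  1.12919430e-01 -7.13525476e-04] 31.1 0.41428014989231005
```

View pics/w13.png

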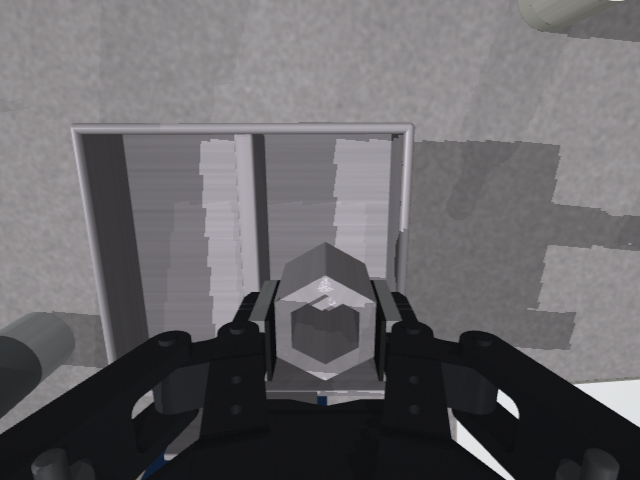

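```bash
python3 - <<'E'
from h import *
c=cap('wrist')
R=np.array([[-0.113,0.9936,0.003],[0.9936,0.113,-0.001],[-0.001,0.003,-1]]);T=np.eye(4);T[:3,:3]=R;T[:3,3]=[.59458,.09466,.30152]
c['cw']=T@np.array(c['tool_from_camera'])
O=np.array([.6174,.2172]);u=np.array([.9934,.1149]);v=np.array([-.1149,.9934])
for p in[(517,293)]:
    q=ray(c,*p,.150);print(q,(q[:2]-O)@u,(q[:2]-O)@v)
for p in [(361,160),(594,160)]:
    q=ray(c,*p,.157);print(q,(q[:2]-O)@u,(q[:2]-O)@v)
E
```

```text
[0.64210171 0.26813088 0.15      ] 0.030390634977026893 0.047756507320638304
[0.54466734 0.11723526 0.157     ] -0.08373857751271564 -0.09094799445778276
[0.52457604 0.29450435 0.157     ] -0.0833290502624661 0.0874596112382378
```

Call:
{"api": "move_arm", "payload": {"deltas": [[[0,0.001,-0.01],[0,0,0]],[[0,0.001,-0.025],[0,0,0]],[[0,0.001,-0.04],[0,0,0]],[[0,0.001,-0.055],[0,0,0]],[[0,0.001,-0.067],[0,0,0]],[[0,0.001,-0.076],[0,0,0]],[[0,0.001,-0.081],[0,0,0]],[[0,0.001,-0.081],[0,0,0]],[[0,0.001,-0.081],[0,0,0]]]}}

```text
clock: 32.1
ee_pos: [0.602, 0.2616, 0.1309]
tool_rot: [[-0.114, 0.993, 0.001], [0.993, 0.114, 0.0], [0.0, 0.001, -1.0]]
force: [-0.3, 1.0, -2.8]
opening: 0.411
```

Call:
{"api": "move_arm", "payload": {"deltas": [[[0,0,-0.001],[0,0,0]],[[0,0,-0.001],[0,0,0]],[[0,0,-0.001],[0,0,0]],[[0,0,-0.001],[0,0,0]],[[0,0,0.01],[0,0,0]],[[0,0,0.03],[0,0,0]],[[0,0,0.06],[0,0,0]],[[0,-0.01,0.095],[0,0,0]],[[-0.01,-0.03,0.13],[0,0,0]],[[-0.02,-0.065,0.155],[0,0,0]],[[-0.03,-0.11,0.17],[0,0,0]],[[-0.035,-0.155,0.17],[0,0,0]],[[-0.035,-0.17,0.17],[0,0,0]],[[-0.035,-0.17,0.17],[0,0,0]]], "claw": 0.042}}

```text
clock: 33.5
ee_pos: [0.5666, 0.0895, 0.3013]
tool_rot: [[-0.111, 0.994, 0.001], [0.994, 0.111, 0.0], [-0.0, 0.001, -1.0]]
force: [0.1, 1.1, 0.7]
opening: 0.493
```

```bash
cat > tr.py <<'E'
from h import *
O=np.array([.6174,.2172]);u=np.array([.9934,.1149]);v=np.array([-.1149,.9934])
def tr(q): return ((q[:2]-O)@u*1e3).round(1),((q[:2]-O)@v*1e3).round(1)
E
python3 - <<'E'
from h import *
c=cap('wrist');zoom(c,320,100,640,380,2.4,'w14.png');print(c['s']['ee_pos'],c['s']['force'],c['s']['tool_rot'][:,1],c['s']['clock'],c['s']['opening'])
E
```

```text
[0.56664109 0.08953607 0.30125003] [0.09359676 1.10175945 0.65615092] [0.9938461  0.11076174 0.00133017] 33.5 0.49294597942839924
```

View pics/w14.png

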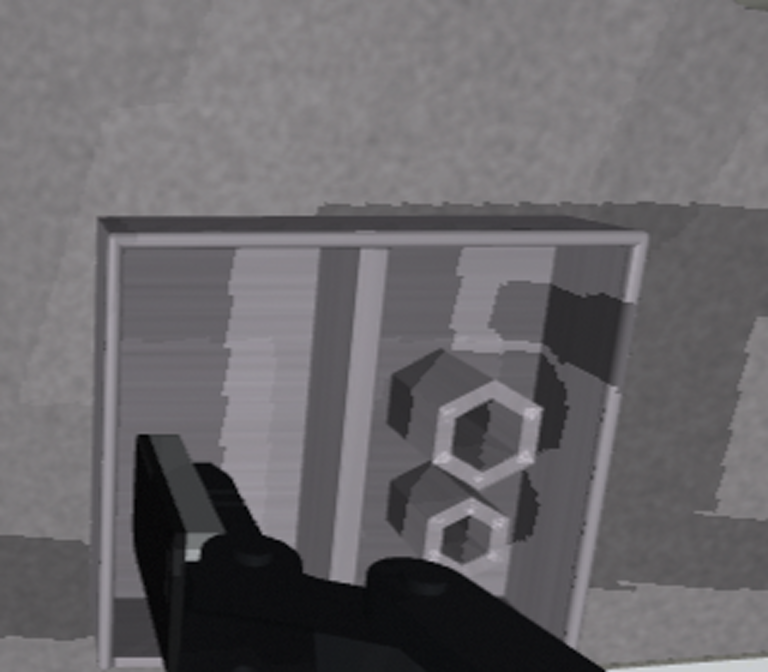

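Call:
{"api": "move_arm", "payload": {"deltas": [[[-0.002,-0.02,0],[0,0,0]],[[-0.007,-0.06,0.005],[0,0,0]],[[-0.012,-0.105,0.009],[0,0,0]],[[-0.018,-0.15,0.009],[0,0,0]],[[-0.024,-0.195,0.009],[0,0,0]],[[-0.03,-0.24,0.009],[0,0,0]],[[-0.035,-0.285,0.009],[0,0,0]],[[-0.04,-0.325,0.009],[0,0,0]],[[-0.044,-0.352,0.009],[0,0,0]],[[-0.044,-0.366,0.009],[0,0,0]],[[-0.044,-0.366,0.009],[0,0,0]],[[-0.044,-0.366,0.009],[0,0,0]]], "claw": 0.06}}

```text
clock: 34.75
ee_pos: [0.5233, -0.2729, 0.3089]
tool_rot: [[-0.116, 0.993, -0.0], [0.993, 0.116, 0.002], [0.002, -0.0, -1.0]]
force: [-0.1, -0.3, 0.2]
opening: 0.701
```

```bash
python3 - <<'E'
from det import *
c=cap('wrist');s=c['s'];print(s['ee_pos'],s['tool_rot'][:,1],s['clock'])
zoom(c,200,50,420,300,3.2,'w15z.png')
couplings(c,.044)
E
```

```text
[ 0.52325399 -0.2728547   0.3089471 ] [ 9.93240214e-01  1.16077028e-01 -2.40699375e-05] 34.75
px(500,452) A1918 hole0 ctr [0.8512 0.011 ] af 91.9 flatyaw 26.0
px(156,441) A2448 hole0 ctr [ 0.8996 -0.4694] af 107.7 flatyaw 0.0
px(272,255) A461 hole126 ctr [ 0.5989 -0.3251] af 29.2 flatyaw 14.0
px(258,193) A738 hole2 ctr [ 0.5291 -0.3433] af 34.0 flatyaw 56.0
px(257,121) A1004 hole498 ctr [ 0.452  -0.3536] af 35.9 flatyaw 21.5
px(355,114) A874 hole4 ctr [ 0.4341 -0.2486] af 33.8 flatyaw 7.0
```

View pics/w15z.png

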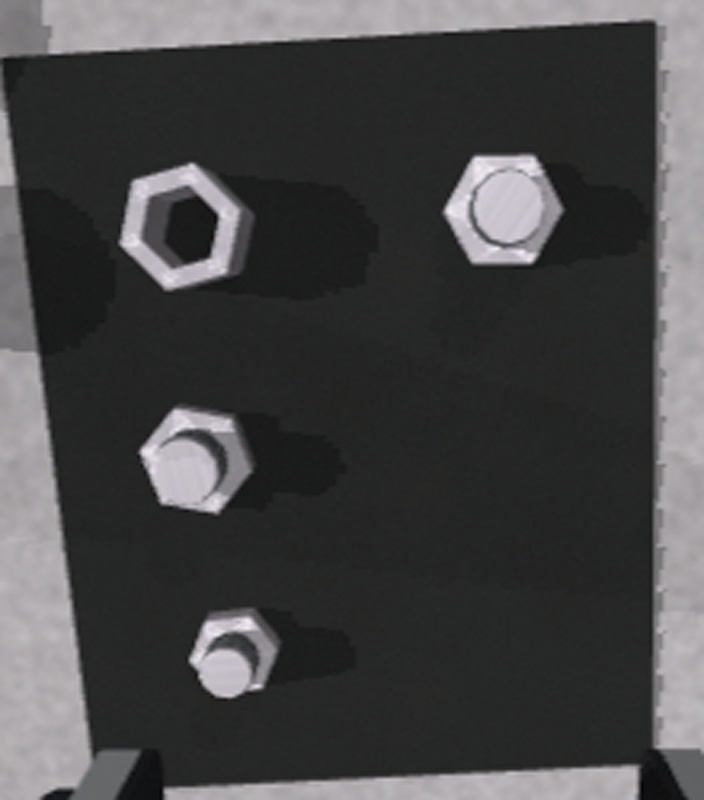

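Call:
{"api": "move_arm", "payload": {"deltas": [[[-0.015,-0.017,-0.02],[0,0,-4]],[[-0.04,-0.045,-0.045],[0,0,-9]],[[-0.06,-0.068,-0.08],[0,0,-14]],[[-0.0713,-0.08,-0.12],[0,0,-14.7]],[[-0.0713,-0.08,-0.16],[0,0,-14.7]],[[-0.0713,-0.08,-0.2],[0,0,-14.7]],[[-0.0713,-0.08,-0.235],[0,0,-14.7]],[[-0.0713,-0.08,-0.263],[0,0,-14.7]],[[-0.0713,-0.08,-0.281],[0,0,-14.7]],[[-0.0713,-0.08,-0.291],[0,0,-14.7]],[[-0.0713,-0.08,-0.293],[0,0,-14.7]],[[-0.0713,-0.08,-0.293],[0,0,-14.7]]]}}

```text
clock: 36.0
ee_pos: [0.452, -0.3544, 0.017]
tool_rot: [[0.14, 0.99, 0.001], [0.99, -0.14, -0.001], [-0.001, 0.001, -1.0]]
force: [-0.3, -0.3, 0.5]
opening: 0.702
```

Call:
{"api": "move_arm", "payload": {"deltas": [[[0,0,0],[0,0,0]],[[0,0,0],[0,0,0]],[[0,0,0],[0,0,0]],[[0,0,0],[0,0,0]],[[0,0,0],[0,0,0]],[[0,0,0],[0,0,0]]], "claw": 0}}

```text
clock: 36.6
ee_pos: [0.4524, -0.3557, 0.018]
tool_rot: [[0.142, 0.99, 0.003], [0.99, -0.142, -0.002], [-0.002, 0.003, -1.0]]
force: [0.4, 0.6, 6.9]
opening: 0.411
```

Call:
{"api": "move_arm", "payload": {"deltas": [[[0,0,0.01],[0,0,0]],[[0,0,0.045],[0,0,0]],[[0,0.01,0.09],[0,0,1]],[[0.005,0.035,0.13],[0,0,2]],[[0.01,0.07,0.165],[0,0,4]],[[0.018,0.113,0.185],[0,0,6]],[[0.026,0.158,0.195],[0,0,8]],[[0.034,0.205,0.195],[0,0,10]],[[0.042,0.252,0.195],[0,0,12]],[[0.05,0.3,0.195],[0,0,13]],[[0.058,0.347,0.195],[0,0,14.7]],[[0.066,0.394,0.195],[0,0,14.7]],[[0.074,0.44,0.195],[0,0,14.7]],[[0.083,0.486,0.195],[0,0,14.7]],[[0.092,0.53,0.195],[0,0,14.7]],[[0.1,0.57,0.195],[0,0,14.7]],[[0.105,0.598,0.195],[0,0,14.7]],[[0.106,0.608,0.195],[0,0,14.7]],[[0.106,0.61,0.195],[0,0,14.7]],[[0.106,0.61,0.195],[0,0,14.7]]]}}

```text
clock: 38.6
ee_pos: [0.5566, 0.2545, 0.2108]
tool_rot: [[-0.114, 0.993, -0.001], [0.993, 0.114, -0.001], [-0.001, -0.001, -1.0]]
force: [0.0, -1.5, -2.1]
opening: 0.415
```

```bash
python3 - <<'E'
from h import *
c=cap('wrist');cv2.imwrite('pics/w16.png',c['img']);print(c['s']['ee_pos'],c['s']['force'],c['s']['tool_rot'][:,1],c['s']['clock'],c['s']['opening'])
E
```

```text
[0.55661336 0.2545225  0.21082485] [ 0.04205499 -1.48248468 -2.11610718] [ 0.99345915  0.11417874 -0.001457  ] 38.6 0.41505145651064185
```

View pics/w16.png

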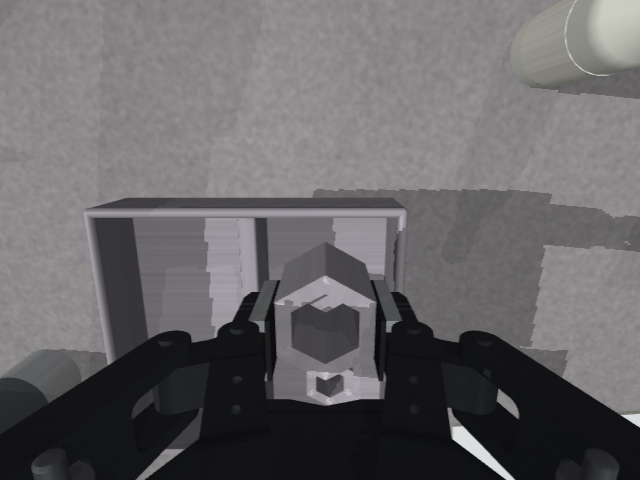

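```bash
python3 - <<'E'
from tr import *
c=cap('wrist')
print('A held top', [tr(ray(c,x,y,.2108-.012+.04)) for x,y in[(325,275),(325,384),(325,330)]], 'tcp',tr(c['s']['ee_pos']))
R=np.array([[-0.1108,0.9938,0.001],[0.9938,0.1108,-0.000],[0,0.0013,-1]]);T=np.eye(4);T[:3,:3]=R;T[:3,3]=[.56664,.08954,.30125]
c['cw']=T@np.array(c['tool_from_camera'])
g=lambda x,y,z:tr(ray(c,(x+.5)/2.4-.5+320,(y+.5)/2.4-.5+100,z))
print('B',g(489,433,.156),'corners x',g(493,380,.156),g(479,488,.156),'C',g(467,539,.150),'front rim inner/outer',g(370,246,.157),g(370,233,.157))
E
```

```text
A held top [(np.float64(-77.4), np.float64(44.2)), (np.float64(-34.8), np.float64(44.2)), (np.float64(-56.8), np.float64(44.2))] tcp (np.float64(-56.0), np.float64(43.6))
B (np.float64(-12.4), np.float64(46.2)) corners x (np.float64(-32.0), np.float64(44.9)) (np.float64(8.6), np.float64(45.6)) C (np.float64(32.2), np.float64(47.5)) front rim inner/outer (np.float64(-79.2), np.float64(-2.7)) (np.float64(-83.5), np.float64(-3.2))
```

Call:
{"api": "move_arm", "payload": {"deltas": [[[0,0,-0.01],[0,0,0]],[[0,0,-0.025],[0,0,0]],[[0,0,-0.038],[0,0,0]],[[0,0,-0.045],[0,0,0]],[[0,0,-0.045],[0,0,0]],[[0,0,-0.045],[0,0,0]]]}}

```text
clock: 39.3
ee_pos: [0.5571, 0.2554, 0.1659]
tool_rot: [[-0.114, 0.993, -0.001], [0.993, 0.114, -0.0], [-0.0, -0.001, -1.0]]
force: [-0.2, 0.4, 0.1]
opening: 0.405
```

```bash
python3 - <<'E'
from tr import *
s=readout.sense();print(s['ee_pos'],tr(s['ee_pos']),s['force'])
E
```

```text
[0.55709636 0.25537789 0.16590489] (np.float64(-55.5), np.float64(44.9)) [-0.15961195  0.40143461  0.06848253]
```

Call:
{"api": "move_arm", "payload": {"deltas": [[[0,0,-0.002],[0,0,0]],[[0,0,-0.004],[0,0,0]],[[0,0,-0.006],[0,0,0]],[[0,0,-0.008],[0,0,0]],[[0,0,-0.008],[0,0,0]]]}}

```text
clock: 39.8
ee_pos: [0.5569, 0.2554, 0.1579]
tool_rot: [[-0.114, 0.993, -0.001], [0.993, 0.114, -0.0], [-0.0, -0.001, -1.0]]
force: [-0.4, 0.2, -1.5]
opening: 0.408
```

Free. Continue to the floor.

Call:
{"api": "move_arm", "payload": {"deltas": [[[0,0,-0.004],[0,0,0]],[[0,0,-0.01],[0,0,0]],[[0,0,-0.016],[0,0,0]],[[0,0,-0.022],[0,0,0]],[[0,0,-0.026],[0,0,0]],[[0,0,-0.027],[0,0,0]],[[0,0,-0.027],[0,0,0]]]}}

```text
clock: 40.5
ee_pos: [0.557, 0.2554, 0.1309]
tool_rot: [[-0.114, 0.993, -0.001], [0.993, 0.114, -0.0], [-0.0, -0.001, -1.0]]
force: [0.7, -0.7, -1.7]
opening: 0.415
```

Call:
{"api": "move_arm", "payload": {"deltas": [[[0,0,-0.001],[0,0,0]],[[0,0,-0.001],[0,0,0]],[[0,0,-0.001],[0,0,0]],[[0,0,-0.001],[0,0,0]],[[0,0,0.01],[0,0,0]],[[0,0,0.03],[0,0,0]],[[0,0,0.06],[0,0,0]],[[0,-0.01,0.095],[0,0,0]],[[0,-0.03,0.13],[0,0,0]],[[0,-0.065,0.155],[0,0,0]],[[0,-0.11,0.17],[0,0,0]],[[0,-0.155,0.17],[0,0,0]],[[0,-0.17,0.17],[0,0,0]],[[0,-0.17,0.17],[0,0,0]]], "claw": 0.042}}

```text
clock: 41.9
ee_pos: [0.5573, 0.0836, 0.3021]
tool_rot: [[-0.111, 0.994, 0.001], [0.994, 0.111, 0.0], [-0.0, 0.001, -1.0]]
force: [1.1, 0.0, -0.1]
opening: 0.491
```

```bash
python3 - <<'E'
from h import *
c=cap('wrist');zoom(c,320,100,640,380,2.4,'w17.png');print(c['s']['ee_pos'],c['s']['force'],c['s']['clock'],c['s']['opening'])
E
```

```text
[0.55731404 0.08356679 0.30211317] [ 1.09770141  0.01835932 -0.10808083] 41.9 0.4910491496294253
```

View pics/w17.png

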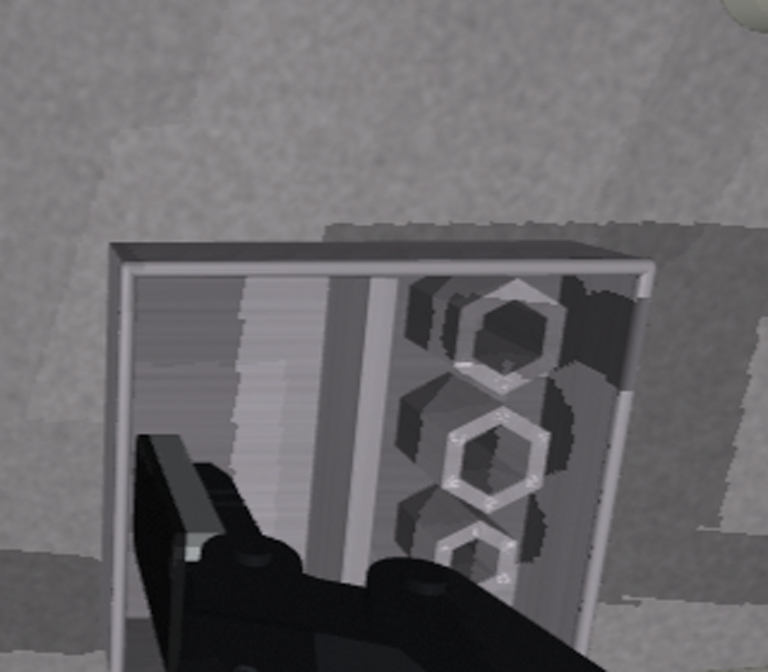

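Call:
{"api": "move_arm", "payload": {"deltas": [[[-0.002,-0.02,0],[0,0,0]],[[-0.006,-0.06,0.005],[0,0,0]],[[-0.01,-0.105,0.008],[0,0,0]],[[-0.014,-0.15,0.008],[0,0,0]],[[-0.018,-0.195,0.008],[0,0,0]],[[-0.022,-0.24,0.008],[0,0,0]],[[-0.027,-0.285,0.008],[0,0,0]],[[-0.032,-0.325,0.008],[0,0,0]],[[-0.034,-0.35,0.008],[0,0,0]],[[-0.034,-0.36,0.008],[0,0,0]],[[-0.034,-0.36,0.008],[0,0,0]],[[-0.034,-0.36,0.008],[0,0,0]]], "claw": 0.05}}

```text
clock: 43.15
ee_pos: [0.5239, -0.2726, 0.309]
tool_rot: [[-0.116, 0.993, -0.0], [0.993, 0.116, 0.001], [0.002, -0.0, -1.0]]
force: [0.5, 0.1, 0.2]
opening: 0.585
```

```bash
python3 - <<'E'
from det import *
c=cap('wrist');s=c['s'];print(s['ee_pos'],s['tool_rot'][:,1],s['clock'])
zoom(c,200,50,420,300,3.2,'w18z.png')
couplings(c,.042)
E
```

```text
[ 0.52385206 -0.27262636  0.30901674] [ 9.93202062e-01  1.16403020e-01 -3.51931286e-05] 43.15
px(488,448) A1483 hole0 ctr [ 0.8488 -0.0046] af 103.0 flatyaw 24.5
px(162,449) A1886 hole0 ctr [ 0.8974 -0.4561] af 105.5 flatyaw 59.0
px(271,255) A466 hole2 ctr [ 0.5996 -0.325 ] af 29.5 flatyaw 13.5
px(261,191) A745 hole140 ctr [ 0.5294 -0.3437] af 34.2 flatyaw 56.0
px(355,114) A896 hole4 ctr [ 0.4342 -0.2484] af 34.1 flatyaw 6.5
```

View pics/w18z.png

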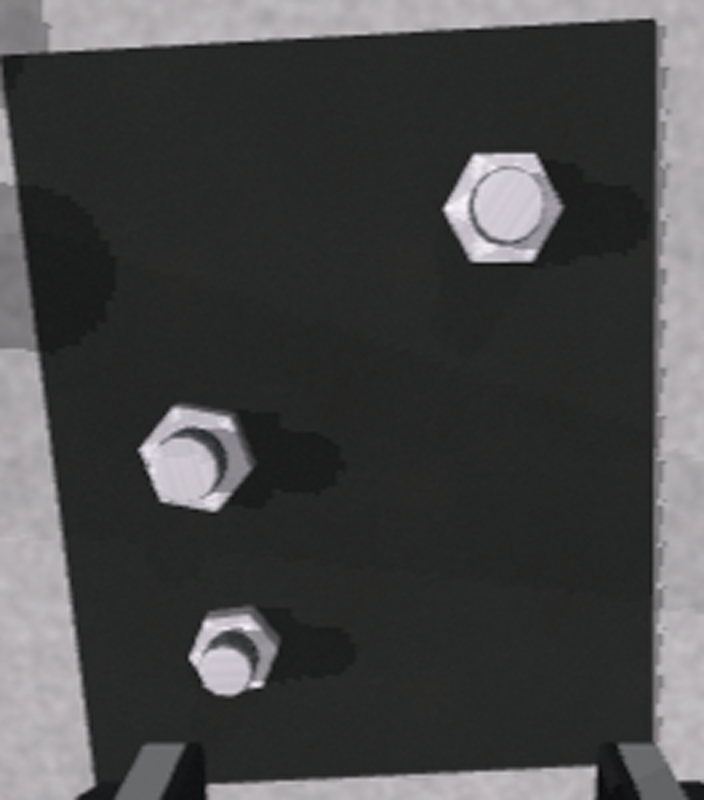

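Call:
{"api": "move_arm", "payload": {"deltas": [[[0.02,-0.013,-0.02],[0,0,0]],[[0.05,-0.032,-0.045],[0,0,0]],[[0.075,-0.048,-0.08],[0,0,0]],[[0.084,-0.054,-0.12],[0,0,0]],[[0.084,-0.054,-0.16],[0,0,0]],[[0.084,-0.054,-0.2],[0,0,0]],[[0.084,-0.054,-0.235],[0,0,0]],[[0.084,-0.054,-0.262],[0,0,0]],[[0.084,-0.054,-0.28],[0,0,0]],[[0.084,-0.054,-0.289],[0,0,0]],[[0.084,-0.054,-0.29],[0,0,0]],[[0.084,-0.054,-0.29],[0,0,0]]]}}

```text
clock: 44.4
ee_pos: [0.6083, -0.3289, 0.0208]
tool_rot: [[-0.115, 0.993, 0.002], [0.993, 0.115, -0.001], [-0.002, 0.002, -1.0]]
force: [0.7, 0.5, -0.3]
opening: 0.582
```

Call:
{"api": "move_arm", "payload": {"deltas": [[[0,0,0],[0,0,0]],[[0,0,0],[0,0,0]],[[0,0,0],[0,0,0]],[[0,0,0],[0,0,0]],[[0,0,0],[0,0,0]],[[0,0,0],[0,0,0]]], "claw": 0}}

```text
clock: 45.0
ee_pos: [0.6084, -0.3295, 0.0214]
tool_rot: [[-0.114, 0.993, 0.003], [0.993, 0.114, -0.002], [-0.002, 0.003, -1.0]]
force: [-0.4, 0.7, 6.8]
opening: 0.208
```

Call:
{"api": "move_arm", "payload": {"deltas": [[[0,0,0.01],[0,0,0]],[[-0.003,0.005,0.045],[0,0,0]],[[-0.008,0.02,0.085],[0,0,0]],[[-0.014,0.05,0.12],[0,0,0]],[[-0.02,0.088,0.15],[0,0,0]],[[-0.02,0.13,0.175],[0,0,0]],[[-0.02,0.175,0.189],[0,0,0]],[[-0.016,0.22,0.189],[0,0,0]],[[-0.01,0.265,0.189],[0,0,0]],[[0,0.31,0.189],[0,0,0]],[[0.012,0.355,0.189],[0,0,0]],[[0.025,0.4,0.189],[0,0,0]],[[0.036,0.44,0.189],[0,0,0]],[[0.043,0.475,0.189],[0,0,0]],[[0.046,0.498,0.189],[0,0,0]],[[0.047,0.506,0.189],[0,0,0]],[[0.047,0.506,0.189],[0,0,0]],[[0.047,0.506,0.189],[0,0,0]]]}}

```text
clock: 46.8
ee_pos: [0.6539, 0.1762, 0.208]
tool_rot: [[-0.114, 0.994, -0.001], [0.994, 0.114, -0.001], [-0.001, -0.001, -1.0]]
force: [0.1, 0.5, -1.5]
opening: 0.21
```

```bash
python3 - <<'E'
from tr import *
c=cap('wrist');cv2.imwrite('pics/w19.png',c['img']);print(c['s']['ee_pos'],tr(c['s']['ee_pos']),c['s']['force'],c['s']['tool_rot'][:,1],c['s']['clock'],c['s']['opening'])
E
```

```text
[0.65386553 0.17615739 0.20802286] (np.float64(31.5), np.float64(-45.0)) [ 0.12056538  0.50779163 -1.53736108] [ 9.93525644e-01  1.13604074e-01 -9.53227157e-04] 46.8 0.20960010981610344
```

View pics/w19.png

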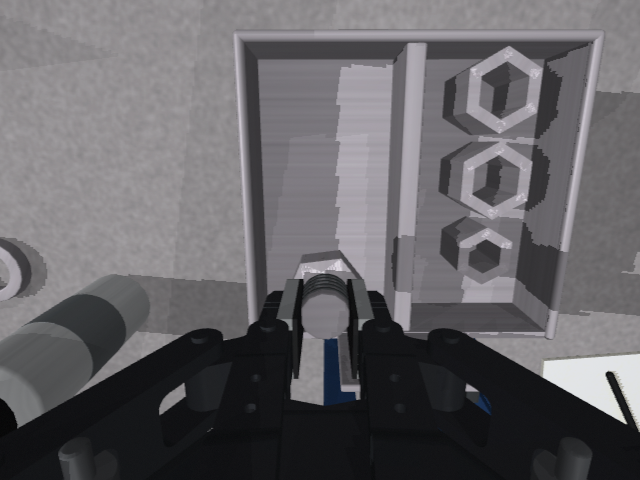

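Call:
{"api": "move_arm", "payload": {"deltas": [[[0,0,-0.01],[0,0,0]],[[0,0,-0.025],[0,0,0]],[[0,0,-0.04],[0,0,0]],[[0,0,-0.053],[0,0,0]],[[0,0,-0.064],[0,0,0]],[[0,0,-0.071],[0,0,0]],[[0,0,-0.0735],[0,0,0]],[[0,0,-0.0735],[0,0,0]]]}}

```text
clock: 47.65
ee_pos: [0.6541, 0.1775, 0.1344]
tool_rot: [[-0.114, 0.993, -0.0], [0.993, 0.114, -0.0], [-0.0, -0.0, -1.0]]
force: [0.0, -0.4, -0.2]
opening: 0.209
```

Call:
{"api": "move_arm", "payload": {"deltas": [[[0,0,-0.001],[0,0,0]],[[0,0,-0.001],[0,0,0]],[[0,0,-0.001],[0,0,0]],[[0,0,-0.001],[0,0,0]],[[0,0,0.01],[0,0,0]],[[0,0,0.03],[0,0,0]],[[-0.005,0,0.06],[0,0,0]],[[-0.015,-0.01,0.095],[0,0,0]],[[-0.03,-0.03,0.13],[0,0,0]],[[-0.045,-0.065,0.155],[0,0,0]],[[-0.055,-0.085,0.165],[0,0,0]],[[-0.055,-0.085,0.165],[0,0,0]],[[-0.055,-0.085,0.165],[0,0,0]]], "claw": 0.032}}

```text
clock: 48.95
ee_pos: [0.5994, 0.0924, 0.3009]
tool_rot: [[-0.113, 0.994, 0.002], [0.994, 0.113, 0.001], [0.0, 0.002, -1.0]]
force: [0.2, -0.4, -0.3]
opening: 0.371
```

```bash
python3 - <<'E'
from tr import *
c=cap('wrist');cv2.imwrite('pics/w20.png',c['img']);print(c['s']['ee_pos'],c['s']['clock'],c['s']['opening'])
E
```

```text
[0.59936577 0.09236921 0.30086001] 48.95 0.3709325973370481
```

View pics/w20.png

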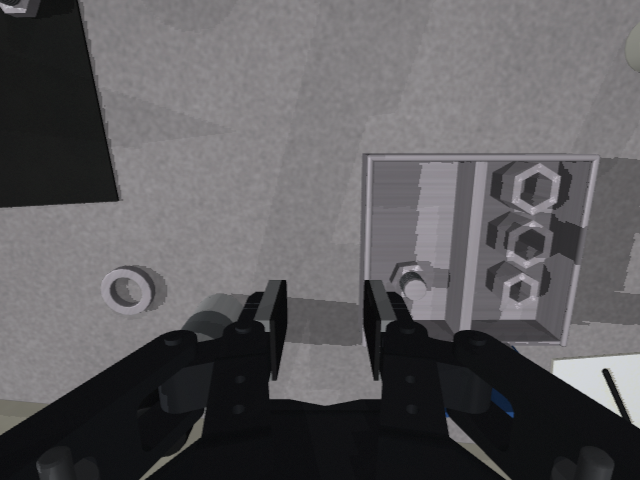

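Plug c stands in the right compartment (413,283). Next: back over the mat for plug b.

Call:
{"api": "move_arm", "payload": {"deltas": [[[-0.004,-0.02,0],[0,0,0]],[[-0.012,-0.06,0.005],[0,0,0]],[[-0.02,-0.105,0.009],[0,0,0]],[[-0.03,-0.15,0.009],[0,0,0]],[[-0.04,-0.195,0.009],[0,0,0]],[[-0.05,-0.24,0.009],[0,0,0]],[[-0.06,-0.285,0.009],[0,0,0]],[[-0.068,-0.325,0.009],[0,0,0]],[[-0.076,-0.355,0.009],[0,0,0]],[[-0.076,-0.369,0.009],[0,0,0]],[[-0.076,-0.369,0.009],[0,0,0]],[[-0.076,-0.369,0.009],[0,0,0]]], "claw": 0.05}}

```text
clock: 50.2
ee_pos: [0.5238, -0.2751, 0.308]
tool_rot: [[-0.116, 0.993, -0.001], [0.993, 0.116, 0.002], [0.002, -0.001, -1.0]]
force: [-0.7, -0.1, 0.3]
opening: 0.583
```

```bash
python3 - <<'E'
from det import *
c=cap('wrist');s=c['s'];print(s['ee_pos'],s['tool_rot'][:,1],s['clock'])
zoom(c,200,50,420,300,3.2,'w21z.png')
couplings(c,.042)
E
```

```text
[ 0.52377631 -0.27512529  0.30796036] [ 9.93286131e-01  1.15681885e-01 -6.02600046e-04] 50.2
px(488,448) A1511 hole0 ctr [ 0.8473 -0.0081] af 104.5 flatyaw 22.0
px(162,449) A1887 hole0 ctr [ 0.8955 -0.4581] af 105.1 flatyaw 58.5
px(264,191) A745 hole2 ctr [ 0.5293 -0.3439] af 34.2 flatyaw 56.0
px(358,113) A898 hole2 ctr [ 0.4339 -0.2485] af 34.2 flatyaw 7.0
```

View pics/w21z.png

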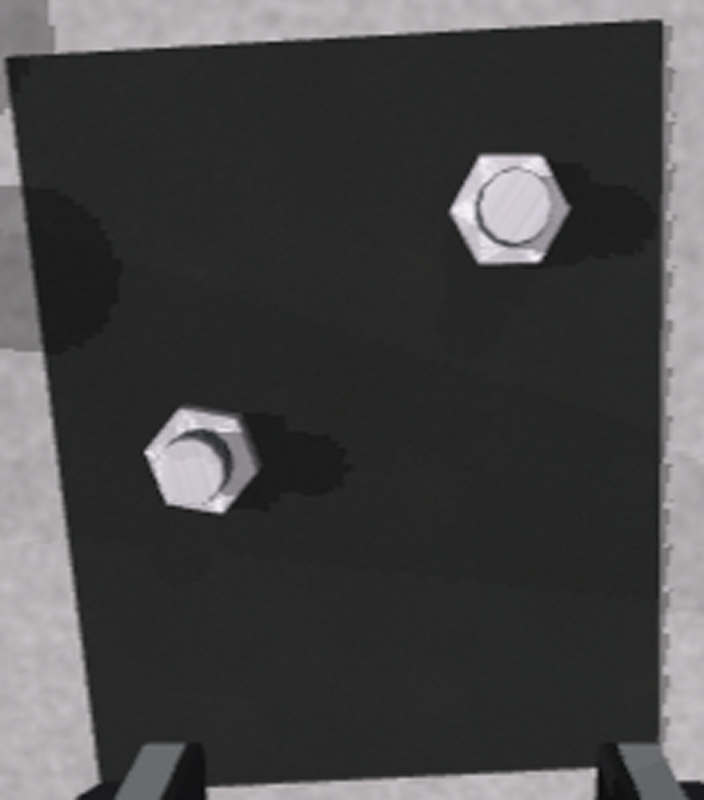

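Call:
{"api": "move_arm", "payload": {"deltas": [[[0.002,-0.015,-0.02],[0,0,0]],[[0.005,-0.04,-0.045],[0,0,0]],[[0.009,-0.062,-0.08],[0,0,0]],[[0.01,-0.071,-0.12],[0,0,0]],[[0.01,-0.071,-0.16],[0,0,0]],[[0.01,-0.071,-0.2],[0,0,0]],[[0.01,-0.071,-0.235],[0,0,0]],[[0.01,-0.071,-0.262],[0,0,0]],[[0.01,-0.071,-0.279],[0,0,0]],[[0.01,-0.071,-0.286],[0,0,0]],[[0.01,-0.071,-0.287],[0,0,0]],[[0.01,-0.071,-0.287],[0,0,0]]]}}

```text
clock: 51.45
ee_pos: [0.5344, -0.3481, 0.0234]
tool_rot: [[-0.115, 0.993, 0.002], [0.993, 0.115, -0.002], [-0.002, 0.002, -1.0]]
force: [-0.0, -0.1, -0.1]
opening: 0.582
```

Call:
{"api": "move_arm", "payload": {"deltas": [[[0,0,0],[0,0,0]],[[0,0,0],[0,0,0]],[[0,0,0],[0,0,0]],[[0,0,0],[0,0,0]],[[0,0,0],[0,0,0]],[[0,0,0],[0,0,0]]], "claw": 0}}

```text
clock: 52.05
ee_pos: [0.5344, -0.3486, 0.0238]
tool_rot: [[-0.114, 0.993, 0.003], [0.993, 0.114, -0.002], [-0.002, 0.002, -1.0]]
force: [-0.0, 0.7, 6.3]
opening: 0.258
```

Call:
{"api": "move_arm", "payload": {"deltas": [[[0,0,0.01],[0,0,0]],[[0,0.005,0.045],[0,0,0]],[[0.003,0.02,0.085],[0,0,0]],[[0.006,0.05,0.12],[0,0,0]],[[0.011,0.088,0.15],[0,0,0]],[[0.017,0.13,0.175],[0,0,0]],[[0.023,0.175,0.189],[0,0,0]],[[0.03,0.22,0.189],[0,0,0]],[[0.037,0.265,0.189],[0,0,0]],[[0.044,0.31,0.189],[0,0,0]],[[0.051,0.355,0.189],[0,0,0]],[[0.058,0.4,0.189],[0,0,0]],[[0.065,0.443,0.189],[0,0,0]],[[0.072,0.48,0.189],[0,0,0]],[[0.077,0.507,0.189],[0,0,0]],[[0.0785,0.519,0.189],[0,0,0]],[[0.0785,0.52,0.189],[0,0,0]],[[0.0785,0.52,0.189],[0,0,0]]]}}

```text
clock: 53.85
ee_pos: [0.6113, 0.1714, 0.2105]
tool_rot: [[-0.114, 0.993, -0.001], [0.993, 0.114, -0.001], [-0.001, -0.001, -1.0]]
force: [0.2, -0.9, -0.8]
opening: 0.26
```

```bash
python3 - <<'E'
from tr import *
c=cap('wrist');cv2.imwrite('pics/w22.png',c['img']);print(c['s']['ee_pos'],tr(c['s']['ee_pos']),c['s']['force'],c['s']['clock'],c['s']['opening'])
E
```

```text
[0.61129359 0.171369   0.2104813 ] (np.float64(-11.3), np.float64(-44.8)) [ 0.2399539  -0.85033898 -0.78531914] 53.85 0.2599084867608798
```

View pics/w22.png

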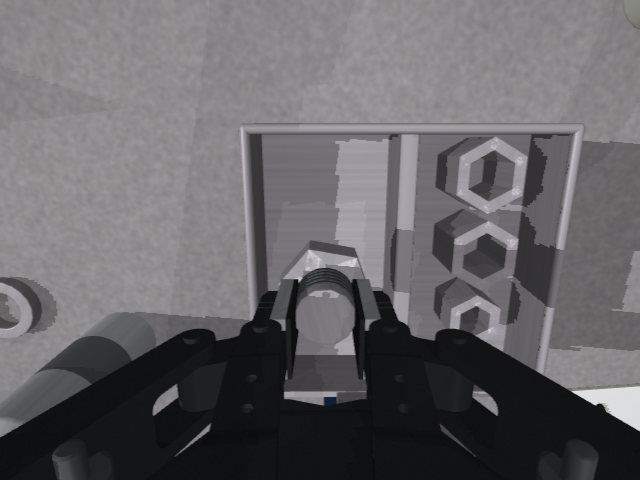

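Call:
{"api": "move_arm", "payload": {"deltas": [[[0,0,-0.01],[0,0,0]],[[0,0,-0.025],[0,0,0]],[[0,0,-0.04],[0,0,0]],[[0,0,-0.053],[0,0,0]],[[0,0,-0.064],[0,0,0]],[[0,0,-0.071],[0,0,0]],[[0,0,-0.0735],[0,0,0]],[[0,0,-0.0735],[0,0,0]]]}}

```text
clock: 54.7
ee_pos: [0.6116, 0.1725, 0.137]
tool_rot: [[-0.115, 0.993, -0.0], [0.993, 0.115, -0.0], [-0.0, -0.0, -1.0]]
force: [0.8, 0.2, -1.5]
opening: 0.26
```

Call:
{"api": "move_arm", "payload": {"deltas": [[[0,0,-0.001],[0,0,0]],[[0,0,-0.001],[0,0,0]],[[0,0,-0.001],[0,0,0]],[[0,0,-0.001],[0,0,0]],[[0,0,0.01],[0,0,0]],[[0,0,0.03],[0,0,0]],[[0,0,0.06],[0,0,0]],[[-0.005,-0.01,0.095],[0,0,0]],[[-0.01,-0.03,0.13],[0,0,0]],[[-0.015,-0.065,0.155],[0,0,0]],[[-0.015,-0.085,0.165],[0,0,0]],[[-0.015,-0.085,0.165],[0,0,0]],[[-0.015,-0.085,0.165],[0,0,0]]], "claw": 0.036}}

```text
clock: 56.0
ee_pos: [0.5967, 0.0874, 0.3031]
tool_rot: [[-0.113, 0.994, 0.001], [0.994, 0.113, 0.001], [0.001, 0.001, -1.0]]
force: [-0.5, 1.2, -1.1]
opening: 0.421
```

```bash
python3 - <<'E'
from tr import *
c=cap('wrist');cv2.imwrite('pics/w23.png',c['img']);print(c['s']['ee_pos'],c['s']['clock'],c['s']['opening'])
E
```

```text
[0.5967308  0.08736132 0.3030876 ] 56.0 0.4205290438766665
```

View pics/w23.png

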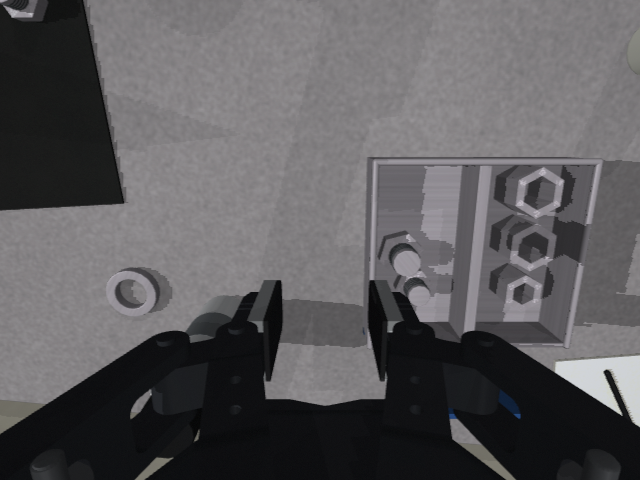

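Two plugs in place. Last one: plug a.

Call:
{"api": "move_arm", "payload": {"deltas": [[[-0.004,-0.02,0],[0,0,0]],[[-0.012,-0.06,0.003],[0,0,0]],[[-0.02,-0.105,0.006],[0,0,0]],[[-0.03,-0.15,0.006],[0,0,0]],[[-0.04,-0.195,0.006],[0,0,0]],[[-0.05,-0.24,0.006],[0,0,0]],[[-0.06,-0.285,0.006],[0,0,0]],[[-0.07,-0.32,0.006],[0,0,0]],[[-0.077,-0.335,0.006],[0,0,0]],[[-0.077,-0.337,0.006],[0,0,0]],[[-0.077,-0.337,0.006],[0,0,0]]], "claw": 0.05}}

```text
clock: 57.15
ee_pos: [0.52, -0.2483, 0.3076]
tool_rot: [[-0.115, 0.993, -0.001], [0.993, 0.115, 0.002], [0.002, -0.0, -1.0]]
force: [0.2, -0.0, -1.1]
opening: 0.585
```

```bash
python3 - <<'E'
from det import *
c=cap('wrist');s=c['s'];print(s['ee_pos'],s['tool_rot'][:,1],s['clock'])
zoom(c,160,40,420,290,3,'w24z.png')
couplings(c,.042)
E
```

```text
[ 0.51995132 -0.24827874  0.30757407] [ 9.93350077e-01  1.15132190e-01 -4.51803672e-04] 57.15
px(487,448) A1472 hole0 ctr [0.8482 0.0225] af 86.5 flatyaw 16.5
px(162,450) A1889 hole0 ctr [ 0.8913 -0.4314] af 105.1 flatyaw 58.5
px(332,115) A891 hole20 ctr [ 0.4339 -0.2469] af 33.8 flatyaw 6.5
```

View pics/w24z.png

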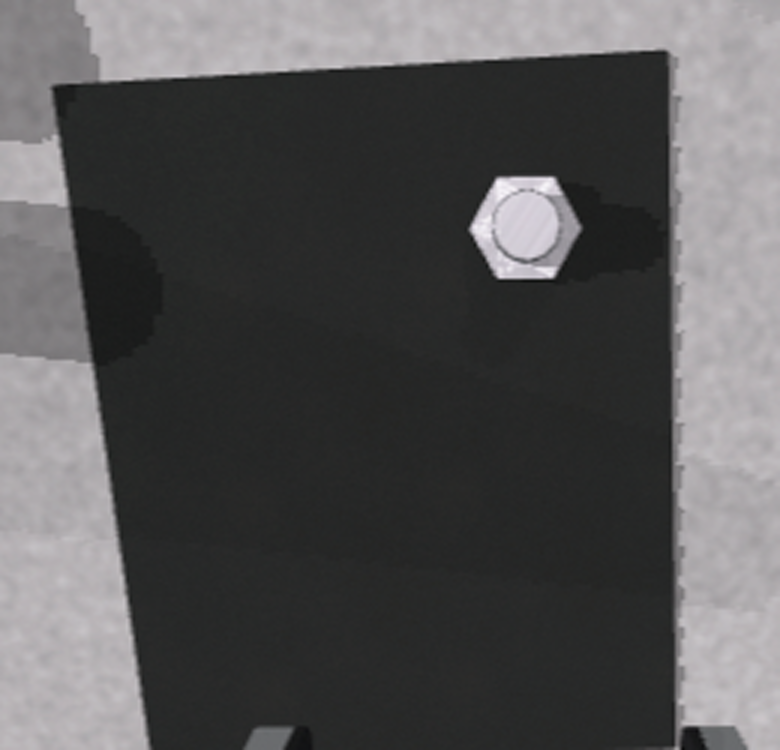

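Call:
{"api": "move_arm", "payload": {"deltas": [[[-0.015,0,-0.02],[0,0,0]],[[-0.04,0.001,-0.045],[0,0,0]],[[-0.07,0.001,-0.08],[0,0,0]],[[-0.0865,0.001,-0.12],[0,0,0]],[[-0.0865,0.001,-0.16],[0,0,0]],[[-0.0865,0.001,-0.2],[0,0,0]],[[-0.0865,0.001,-0.235],[0,0,0]],[[-0.0865,0.001,-0.262],[0,0,0]],[[-0.0865,0.001,-0.279],[0,0,0]],[[-0.0865,0.001,-0.286],[0,0,0]],[[-0.0865,0.001,-0.287],[0,0,0]],[[-0.0865,0.001,-0.287],[0,0,0]]]}}

```text
clock: 58.4
ee_pos: [0.4342, -0.2484, 0.0221]
tool_rot: [[-0.116, 0.993, 0.001], [0.993, 0.116, -0.001], [-0.001, 0.001, -1.0]]
force: [-0.3, 0.5, -0.3]
opening: 0.584
```

Call:
{"api": "move_arm", "payload": {"deltas": [[[0,0,0],[0,0,0]],[[0,0,0],[0,0,0]],[[0,0,0],[0,0,0]],[[0,0,0],[0,0,0]],[[0,0,0],[0,0,0]],[[0,0,0],[0,0,0]]], "claw": 0}}

```text
clock: 59.0
ee_pos: [0.4342, -0.2492, 0.0228]
tool_rot: [[-0.114, 0.993, 0.002], [0.993, 0.114, -0.001], [-0.001, 0.002, -1.0]]
force: [-0.5, 2.2, 6.5]
opening: 0.257
```

Call:
{"api": "move_arm", "payload": {"deltas": [[[0,0,0.01],[0,0,0]],[[0,0.005,0.045],[0,0,0]],[[0.006,0.02,0.085],[0,0,0]],[[0.015,0.047,0.12],[0,0,0]],[[0.026,0.082,0.15],[0,0,0]],[[0.039,0.12,0.175],[0,0,0]],[[0.053,0.162,0.189],[0,0,0]],[[0.067,0.205,0.189],[0,0,0]],[[0.081,0.248,0.189],[0,0,0]],[[0.095,0.29,0.189],[0,0,0]],[[0.109,0.333,0.189],[0,0,0]],[[0.121,0.37,0.189],[0,0,0]],[[0.13,0.4,0.189],[0,0,0]],[[0.135,0.413,0.189],[0,0,0]],[[0.135,0.415,0.189],[0,0,0]],[[0.135,0.415,0.189],[0,0,0]],[[0.135,0.415,0.189],[0,0,0]]]}}

```text
clock: 60.7
ee_pos: [0.5678, 0.1649, 0.2102]
tool_rot: [[-0.113, 0.994, -0.001], [0.994, 0.113, -0.001], [-0.001, -0.001, -1.0]]
force: [-0.1, 0.1, -2.2]
opening: 0.263
```

```bash
python3 - <<'E'
from tr import *
c=cap('wrist');cv2.imwrite('pics/w25.png',c['img']);print(c['s']['ee_pos'],tr(c['s']['ee_pos']),c['s']['force'],c['s']['clock'],c['s']['opening'])
E
```

```text
[0.56779763 0.16488355 0.21016633] (np.float64(-55.3), np.float64(-46.3)) [-0.1006015   0.07768107 -2.1933193 ] 60.7 0.2630292859289442
```

View pics/w25.png

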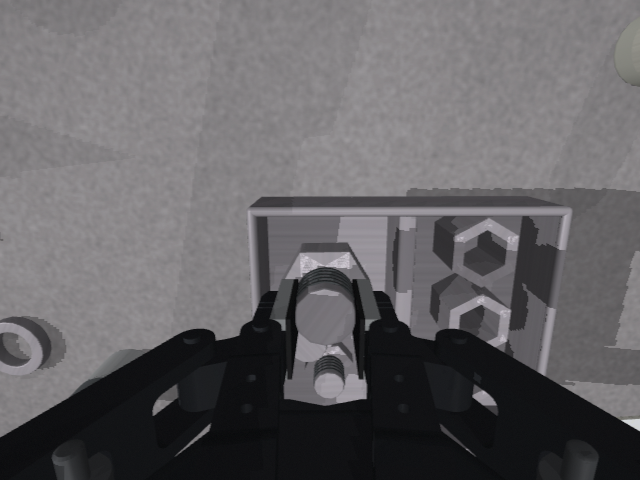

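Call:
{"api": "move_arm", "payload": {"deltas": [[[0,0.001,-0.01],[0,0,0]],[[0,0.001,-0.025],[0,0,0]],[[0,0.001,-0.04],[0,0,0]],[[0,0.001,-0.053],[0,0,0]],[[0,0.001,-0.064],[0,0,0]],[[0,0.001,-0.071],[0,0,0]],[[0,0.001,-0.0735],[0,0,0]],[[0,0.001,-0.0735],[0,0,0]]]}}

```text
clock: 61.55
ee_pos: [0.5681, 0.1674, 0.1364]
tool_rot: [[-0.114, 0.993, -0.0], [0.993, 0.114, -0.0], [-0.0, -0.0, -1.0]]
force: [-0.3, -0.5, -1.7]
opening: 0.261
```

Call:
{"api": "move_arm", "payload": {"deltas": [[[0,0,-0.001],[0,0,0]],[[0,0,-0.001],[0,0,0]],[[0,0,-0.001],[0,0,0]],[[0,0,-0.001],[0,0,0]],[[0,0,0.01],[0,0,0]],[[0,0,0.03],[0,0,0]],[[0,0,0.06],[0,0,0]],[[-0.005,-0.01,0.095],[0,0,0]],[[-0.01,-0.03,0.13],[0,0,0]],[[-0.015,-0.065,0.155],[0,0,0]],[[-0.015,-0.11,0.175],[0,0,0]],[[-0.015,-0.155,0.19],[0,0,0]],[[-0.015,-0.2,0.2],[0,0,0]],[[-0.015,-0.24,0.2],[0,0,0]],[[-0.015,-0.26,0.2],[0,0,0]],[[-0.015,-0.26,0.2],[0,0,0]]], "claw": 0.036}}

```text
clock: 63.15
ee_pos: [0.5531, -0.0956, 0.3378]
tool_rot: [[-0.11, 0.994, 0.001], [0.994, 0.11, -0.001], [-0.001, 0.001, -1.0]]
force: [-0.4, 0.5, -0.1]
opening: 0.423
```

```bash
python3 - <<'E'
from tr import *
c=cap('top');cv2.imwrite('pics/t26.png',c['img']);zoom(c,185,120,345,260,4.2,'t26z.png');s=c['s'];print(s['ee_pos'],s['clock'],s['opening'],s['force'])
c=cap('scene');zoom(c,130,140,450,380,2.4,'s26.png')
E
```

```text
[ 0.55305424 -0.09556882  0.33783838] 63.15 0.4230373364612352 [-0.4116641   0.5090469  -0.14113777]
```

View pics/t26z.png

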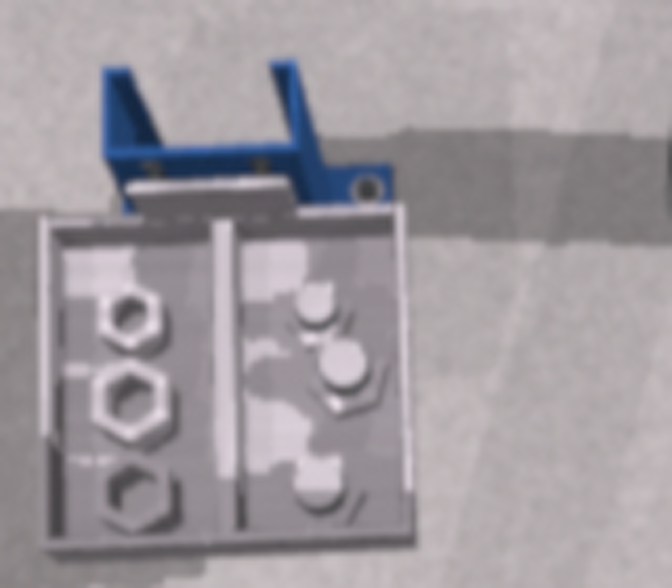

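View pics/s26.png

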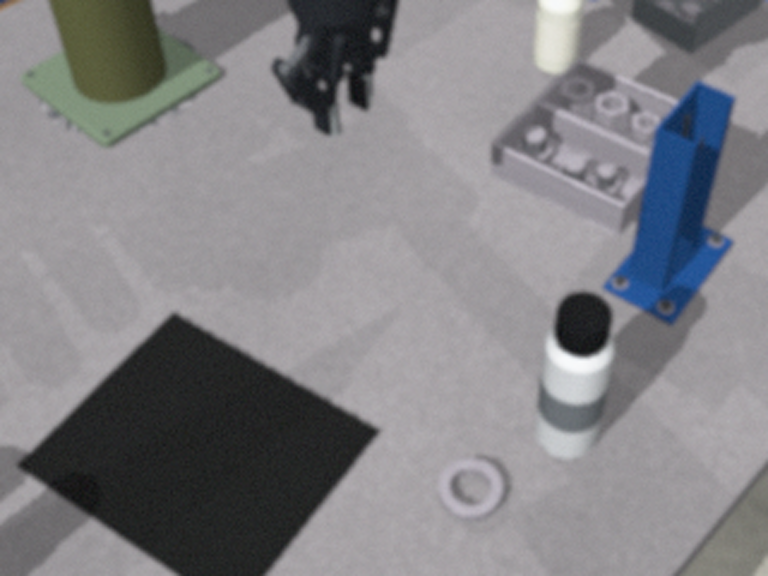

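View pics/t26.png

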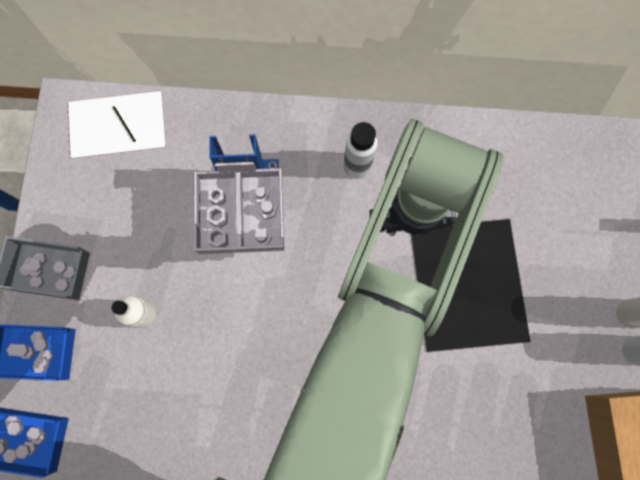

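Call:
{"api": "move_arm", "payload": {"deltas": [[[0.005,0.02,-0.01],[0,0,0]],[[0.015,0.055,-0.025],[0,0,0]],[[0.028,0.095,-0.045],[0,0,0]],[[0.04,0.14,-0.065],[0,0,0]],[[0.053,0.185,-0.085],[0,0,0]],[[0.066,0.23,-0.105],[0,0,0]],[[0.078,0.27,-0.12],[0,0,0]],[[0.085,0.3,-0.133],[0,0,0]],[[0.088,0.313,-0.14],[0,0,0]],[[0.088,0.315,-0.14],[0,0,0]],[[0.088,0.315,-0.14],[0,0,0]]], "claw": 0}}

```text
clock: 64.35
ee_pos: [0.6409, 0.2224, 0.1973]
tool_rot: [[-0.115, 0.993, 0.0], [0.993, 0.115, -0.001], [-0.001, 0.0, -1.0]]
force: [0.2, -1.5, -0.5]
opening: -0.002
```

```bash
python3 - <<'E'
from tr import *
c=cap('wrist');cv2.imwrite('pics/w27.png',c['img']);s=c['s'];print(s['ee_pos'],tr(s['ee_pos']),s['opening'],s['force'])
E
```

```text
[0.64094134 0.22244498 0.19733946] (np.float64(24.0), np.float64(2.5)) -0.001608118036715633 [ 0.21728984 -1.49217386 -0.45458346]
```

View pics/w27.png

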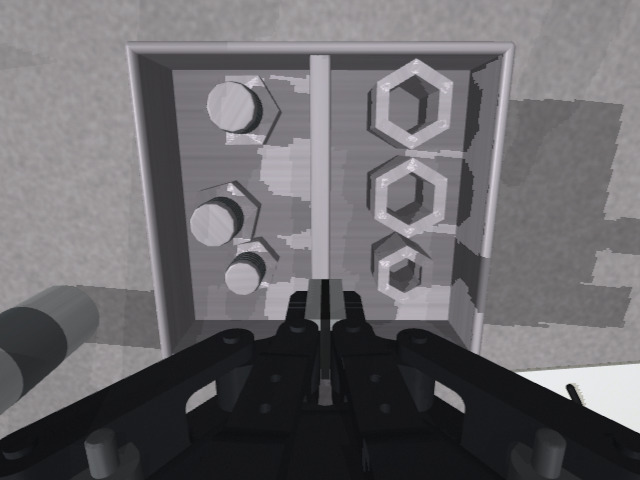

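Call:
{"api": "move_arm", "payload": {"deltas": [[[0,-0.0025,-0.01],[0,0,0]],[[0,-0.0025,-0.022],[0,0,0]],[[0,-0.0025,-0.032],[0,0,0]],[[0,-0.0025,-0.037],[0,0,0]],[[0,-0.0025,-0.038],[0,0,0]],[[0,-0.0025,-0.038],[0,0,0]]]}}

```text
clock: 65.0
ee_pos: [0.641, 0.2198, 0.1583]
tool_rot: [[-0.114, 0.993, -0.001], [0.993, 0.114, -0.0], [-0.0, -0.001, -1.0]]
force: [0.4, -0.4, 0.8]
opening: 0.003
```

Call:
{"api": "move_arm", "payload": {"deltas": [[[0,0,-0.0015],[0,0,0]],[[0,0,-0.003],[0,0,0]],[[0,0,-0.0045],[0,0,0]],[[0,0,-0.006],[0,0,0]],[[0,0,-0.008],[0,0,0]],[[0,0,-0.008],[0,0,0]]]}}

```text
clock: 65.6
ee_pos: [0.6417, 0.2201, 0.1555]
tool_rot: [[-0.115, 0.993, 0.002], [0.993, 0.115, 0.0], [-0.0, 0.002, -1.0]]
force: [-8.2, -1.6, 14.0]
opening: -0.002
```

Call:
{"api": "move_arm", "payload": {"deltas": [[[0,0,0.01],[0,0,0]],[[0,0,0.04],[0,0,0]],[[-0.02,-0.02,0.08],[0,0,0]],[[-0.05,-0.05,0.12],[0,0,0]],[[-0.07,-0.09,0.15],[0,0,0]],[[-0.08,-0.13,0.16],[0,0,0]],[[-0.09,-0.17,0.16],[0,0,0]],[[-0.1,-0.21,0.16],[0,0,0]],[[-0.11,-0.25,0.16],[0,0,0]],[[-0.11,-0.27,0.16],[0,0,0]],[[-0.11,-0.27,0.16],[0,0,0]],[[-0.11,-0.27,0.16],[0,0,0]]]}}

```text
clock: 66.8
ee_pos: [0.5312, -0.0501, 0.3109]
tool_rot: [[-0.113, 0.994, 0.0], [0.994, 0.113, 0.001], [0.001, 0.0, -1.0]]
force: [1.4, -0.1, -0.5]
opening: 0.003
```

```bash
python3 - <<'E'
from tr import *
c=cap('top');zoom(c,185,120,405,260,3.6,'t28z.png');s=c['s'];print(s['ee_pos'],s['clock'],s['opening'],s['force'])
E
```

```text
[ 0.5312166  -0.05013014  0.31088468] 66.8 0.0026295133851083423 [ 1.3968918  -0.12729767 -0.54603917]
```

View pics/t28z.png

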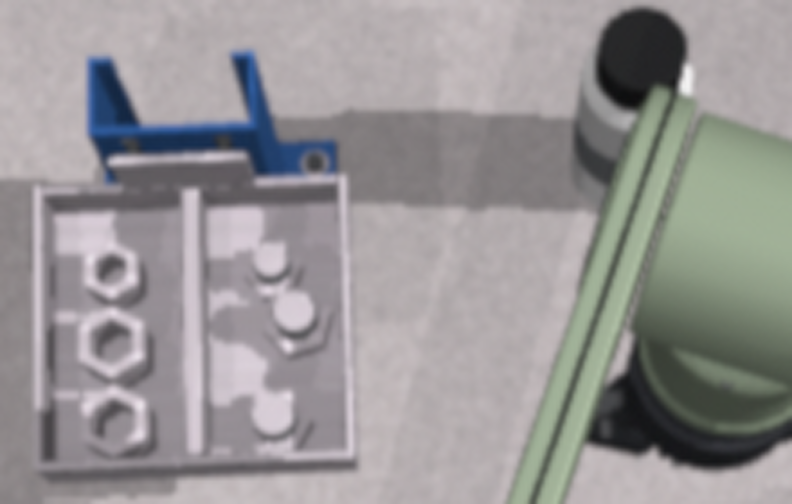

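```bash
python3 -c "
from cell import robot;print(robot.close_job())"
```

```text
the job is handed in; nothing more can be done
None
```

I hung the tray in the top two rows of slots, pressed it home, and stocked it with all six fittings. The three couplings are in the left compartment and the three screw plugs in the right. The job was handed in at about 67 s, with the arm clear of everything.

**Seating:**
- While being pressed down, the tray resisted a little, then gave way and stopped at home height.
- Pressing on the web near the upright with 14–17 N left its top edge at 155.6 mm. The same press after loading gave 155.5 mm. Unloaded, I met the web at about 157 mm, which is the home height.
- The rim corners in the top view matched the predicted home position to about 2 px.

**Fittings:** The last pictures show all six standing in the correct compartments and the mat empty. The can, bottle and ring look untouched. I saw no fitting knocked aside on the mat.

**Checks that were less clean:**
- I could not read the catch itself. When I lifted the gripped tray to test it, it rose about 3.7 mm against 6–7 N without a hard stop. I pressed it home again, so the lock is inferred from that give on the way down and the unchanged height.
- One large plug stands about a centimetre towards the outer wall of its compartment, but it is upright and inside.
- The top camera read about 3 mm off the gripper's own position, so I corrected for that when lining up with the upright.

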